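Fit the taper-shank collet chuck to the tilting bench spindle

TASK

Fit the collet chuck with the tapered shank to the bench spindle: it is stored nose-in in the rack with only its shank showing, so draw it out, put it down (the V-block is there for that) and take it again by its nut. Tap or press the shank straight into the tapered socket until the flange sits flush on the spindle nose and friction alone holds it, then swing the spindle head down by its ball handle until it points straight down at the nest, and let go. Leave the straight-shank chuck in the rack and do not disturb the other things on the bench.

Things in the scene. Friction and masses are not known exactly. Their poses are not given: they have to be found in the camera images.
- taper_chuck_face (a point): Steel collet chuck with TAPERED shank, 0.15 kg, lying level in a rack bore with only the shank out. Point: on its axis at the flange's shank-side face; x runs towards the shank's end. Along x: shank 0 to 36 mm (18 mm diameter at the flange, 14.4 at its rounded end), flange 30 mm diameter -8 to 0, body 20 mm diameter -46 to -8, nut 26 mm diameter -78 to -46; mass centre -29.
- taper_chuck_nut (a point): The same chuck: the middle of its clamping nut (26 mm diameter, 32 mm long), 62 mm behind the flange face; same axes.
- plain_chuck_face (a point): A second chuck of the same size in the rack's other bore, but with a thinner STRAIGHT shank, 12 mm diameter, 36 mm long; point and axes as for the tapered one. It stays in the rack. Which bore holds which chuck varies.
- rack: Fixed grey block, 84 mm deep (its x), 126 wide (y), 60 high; origin under its centre, front face at x = -42 mm facing its -x. Two level bores along x at y = -35 and +35 mm, 36 mm high, 28.4 mm wide, with 32.4 mm counterbores 9 mm deep that swallow the flange. A chuck comes straight out along -x and is clear after 78 mm.
- v_groove (a point): Fixed steel V-block, 24 mm long, 56 wide, 56 high, with an upward 90 degree groove 40 mm wide at the top. This point, 50 mm above the bench at the block's middle, is where the axis of the chuck's 20 mm body lies when it rests in the groove; x runs along the groove. Laid with the middle of its body (27 mm behind the flange face) here the chuck balances; shank, flange and nut overhang.
- spindle_mouth (a point): Centre of the spindle nose's face (39 mm wide); x points INTO the 1:10 tapered socket, 17.7 mm wide, 38 mm deep; y is level. The shank enters freely to a 3 to 4 mm gap; then 15 to 18 N along x for a second brings it flush and friction keeps it. 4 N of side load makes it bind short: give way sideways, or regrip and press again. Not home, it drops out when the head turns. The push does not turn the head.
- head (a joint): Tilting head: 0 = spindle level, mouth towards the robot; grows as the mouth goes down; 1.571 rad = straight down over the nest. Starts at 0.05 to 0.35. It stays where it is left and takes about 1.1 N m (11 N at the ball) to move. Free from -0.05 to 1.95: no stop at 1.571.
- head_pivot (a point): The head's pivot, 230 mm above the bench, 85 mm behind the mouth on the spindle's axis; the hinge runs along y of this frame (level). The frame turns with the head and has the axes of spindle_mouth.
- handle_ball (a point): Centre of the handle's black ball (28 mm diameter) on the head: 47 mm along y and 100 mm along z of head_pivot's frame, on an 8 mm rod along z. It stands beside and above the hub while the spindle is level and comes over towards the robot, down to the pivot's height, as the mouth turns down. It can be gripped from above, across y, and turns in the grip.
- hex_key: Bystander: long hex key, 132 x 32 x 6 mm, lying on the bench; leave it.
- wrench: Bystander: open-ended spanner, 150 x 30 x 5 mm, lying on the bench; leave it.
- grease_tin: Bystander: flat round tin, 54 mm diameter, 24 mm high; leave it.
- vial: Bystander: small dropper bottle, 31 mm diameter, 94 mm tall, standing; leave it.

How it is judged:
By the outcome, as a careful person would: the job done as asked, in the order asked, and still so for the second after the job is handed in, with the robot touching nothing.
It also fails if it takes over 72 s, if anything falls off the work surface, if the arm or the gripper's body presses on something with over 40 N, if the wrist force passes 120 N, or if a joint passes its speed limit or range.

ROBOT

A 6-joint arm with a two-finger parallel gripper is mounted at the origin on a cart in front of the work surface, level with it; the furniture and walls round the work are solid. World frame = base frame: x ahead of the robot, y to its left, z up, the work surface at z = 0. Lengths are in mm, angles in degrees, forces in N, time in s.
With the tool pointing down it reaches from about 300 to 825 mm from the base axis. Payload 5.4 kg.
Tool frame: the origin (TCP) lies midway between the tips of the shut fingers; the grasp point (between the pads) lies 19 mm behind it (manip.hold_point_z is the distance from the TCP to the grasp point, in mm); z points along the fingers, y is the line along which they close (so a half turn about z gives the same grasp; the last joint's range is limited). The gripper opens to 92 mm and grips with 3 to 60 N. Pads are 20 mm wide; open, the fingers measure 128 mm over their backs; the gripper's body (75 mm by 189 mm) begins 69 mm behind the grasp point.
Start: joints at [53.795, 9.076, 91.501, -0, 79.423, -12.038], TCP at [235.414, 524.582, 214.601] pointing down, gripper open.
Joint ranges: [-166.64, 166.64], [-54.1, 131.32], [10.49, 154.53], [-73.88, 253.88], [9.74, 151.15], [-171.62, 171.62]. Speed limits (degrees/s): [147.25, 147.25, 180, 180, 180, 180].

INTERFACE

Orientations are given as [roll, pitch, yaw] about the fixed x, y, z axes, in that order (R = Rz(yaw) Ry(pitch) Rx(roll)).
In Python, from station import manip gives the robot as it stands.
- The arm moves only by the tool step_arm, never from a script. Its argument "commands" is a list that holds one entry, the list of rows, each a list of 7 numbers: the opening, from 0 (shut) to 1 (fully open), then the shift along the tool's x, y, z in mm, then the turn, a rotation vector about the tool's x, y, z in rad. In form: [[[claw, dx, dy, dz, wx, wy, wz], ...]]. A call has 1 to 5 rows; each row is the pose to reach, as a shift and turn from the pose commanded when the call began, along the tool's axes at that moment; what a row does not reach only later rows make up. A row lasts 1/10 s, in which the tool goes at most 50 mm and 8.59 degrees, less where a joint would pass 70% of its speed; a pose out of reach is approached as far as the arm can. A call with a gripper value outside its range is refused whole. The fingers move at their own pace and stop on an object; "squeeze" is the grip in N (left out, the last holds). Time passes only in rows, so rows that repeat a pose let the fingers close. It gives the time, the measured TCP pose, the force, the opening and the grip force at its end, in the units of the state.
- manip.state(): the state, without advancing time (a new reading comes with each control period).
- manip.grab_frame(name): name is "side" or "top"; returns (picture, depth): 480x640x3 uint8, red, green, blue; 480x640 float32, mm along the optical axis (not along the pixel's ray), 0 where there is no reading.
- manip.camera_info(name): a dict with "fx", "fy", "cx", "cy" (pixels), "origin" and "attitude" of the camera in the world. Camera axes: x right, y down, z forward; pixel columns grow to the right and rows downward; lengths in mm; the calibration is good to about 2 mm. A picture is of the moment at which its call begins. camera_info takes no time and is no camera call.
- manip.sign_off(): hands the job in; it is judged then, once.
Trained networks look in the newest picture that a camera, given by its name, has taken for a name from the list of things; names that differ only in an ending like _2 or _b are one class to them, and where a whole thing is asked for, a point or a joint stands for the part that bears it (a point fixed in the world has none). Each returns a list of dicts, best first, with "conf" (0 to 1); they miss things now and then, are a little off and sometimes report something else, mostly with a low value. They report only what shows in the picture. A call takes as long as a camera call.
- manip.outline_of(label, camera): "pixels" (480x640 bool, what is visible of it) and "location" ([column, row] in pixels, amid what is visible of it).
- manip.landmark_of(label, camera): "location" ([column, row] in pixels: a listed point, or the origin of a listed thing).
The state is a dict: "time_s": time; "joints": joint angles; "dq": joint speeds; "joint_efforts": joint torques, N m; "tcp_pos": TCP position; "tcp_rot": TCP orientation; "contact_force": force on the tool from outside, world axes, zero at the start; "wrist_torque": the same for the moment, N m; "width": finger opening in mm; "finger_force": force on a finger pad.
Only numpy, scipy, OpenCV 4.12 (cv2) and the standard library are available. Lean on these libraries where they do the work, as an engineer would, in place of code of your own. Each camera call takes 0.05 s, during which the arm holds its last target. There are 200 camera calls.

## Working session

There is one attempt and no reset: what is moved stays moved. The work goes in short steps, Python scripts to look and compute and a tool call to move; the robot and the scene stay as the last step left them, time stands still between calls to the robot, and variables do not carry over. Pictures are saved under pics/ and viewed, at most 10 in all, crops included, and the job is handed in when it is done.

Besides the shell and the picture viewer there is one more tool, called after "Call:" in YAML: its name, and indented under it one key for each argument. step_arm: Moves the arm, as the interface text tells. Its arguments: {"type":"object","properties":{"commands":{"type":"array"},"squeeze":{"type":"number"}},"required":["commands"]}

```bash
ls; mkdir -p pics; cat > h.py <<'E'
import numpy as np, cv2
from scipy.spatial.transform import Rotation as R
from station import manip
def cam(n):
    c=manip.camera_info(n); a=np.array(c['attitude'],float)
    Rm=a if a.shape==(3,3) else (R.from_euler('xyz',a,degrees=True).as_matrix() if a.size==3 else R.from_quat(a).as_matrix())
    return c,Rm,np.array(c['origin'],float)
def ray(n,px,d):
    c,Rm,o=cam(n); u,v=px
    return o+Rm@(np.array([(u-c['cx'])/c['fx'],(v-c['cy'])/c['fy'],1])*d)
def cloud(n,depth,mask):
    c,Rm,o=cam(n); v,u=np.nonzero(mask&(depth>0)); d=depth[v,u]
    return o+(np.c_[(u-c['cx'])/c['fx'],(v-c['cy'])/c['fy'],np.ones(len(u))]*d[:,None])@Rm.T
def proj(n,p):
    c,Rm,o=cam(n); q=Rm.T@(np.array(p,float)-o); return np.array([c['fx']*q[0]/q[2]+c['cx'],c['fy']*q[1]/q[2]+c['cy']])
E
python3 - <<'E'
from h import *
s=manip.state(); print(s)
for n in ('side','top'):
    p,d=manip.grab_frame(n); cv2.imwrite(f'pics/{n}0.png',p[:,:,::-1]); np.save(f'{n}0.npy',d)
    print(n,manip.camera_info(n))
    for l in ['taper_chuck_face','plain_chuck_face','rack','v_groove','spindle_mouth','head_pivot','handle_ball','hex_key','wrench','grease_tin','vial']:
        r=manip.landmark_of(l,n)
        for q in r[:2]:
            u,v=q['location']; iv,iu=int(np.clip(round(v),0,479)),int(np.clip(round(u),0,639))
            print(l,round(q['conf'],2),np.round([u,v]),np.round(ray(n,(u,v),d[iv,iu])),d[iv,iu])
E
```

```text
pics
{'time_s': 0.0, 'joints': array([ 5.37945743e+01,  9.11247587e+00,  9.15706585e+01,  3.58903238e-04,
        7.94220721e+01, -1.20359819e+01]), 'dq': array([-0.01891291, -0.0607504 , -0.00052947, -0.06245373,  0.00972772,
        0.03301455]), 'joint_efforts': array([ 4.12943464e-04, -3.85573018e+01, -3.22107196e+01,  7.01792166e-02,
        3.78289993e-02, -8.97157634e-05]), 'tcp_pos': array([235.05716763, 524.09011861, 213.6338642 ]), 'tcp_rot': array([-1.79897180e+02, -2.22831923e-02,  1.55830470e+02]), 'contact_force': array([ 0.05996151, -0.17699465, -0.16681767]), 'wrist_torque': array([-0.01902296,  0.01519954,  0.0225141 ]), 'finger_force': 0.0, 'width': 91.91736804179962}
side {'fx': 583.8921341053014, 'fy': 583.8921341053014, 'cx': 312.238482129518, 'cy': 242.34132635790172, 'origin': array([ 193.58130396, -666.77066766,  930.04434945]), 'attitude': array([-131.99845444,    1.13516698,  -28.72796789])}
taper_chuck_face 0.76 [250. 276.] [484. 174.  45.] 1245.7421
plain_chuck_face 0.5 [213. 280.] [413. 212.  36.] 1251.9382
rack 0.91 [235. 278.] [457. 194.  37.] 1254.8563
[... 841 characters left out ...]
 0.57 [279. 272.] [491. 187.  59.] 1322.056
plain_chuck_face 0.63 [434. 305.] [ 420. -181.    4.] 1360.8436
plain_chuck_face 0.41 [271. 307.] [410. 206.  38.] 1332.5543
rack 0.87 [261. 288.] [454. 228.  57.] 1319.7124
v_groove 0.81 [356. 296.] [437.   5.  24.] 1346.6334
spindle_mouth 0.68 [323. 207.] [654.  87.  11.] 1388.4403
head_pivot 0.69 [327. 167.] [692.  73. 255.] 1151.4171
handle_ball 0.58 [300. 163.] [679. 122. 337.] 1068.9365
hex_key 0.7 [353. 254.] [540.  14.  -3.] 1386.2031
hex_key 0.48 [264. 285.] [461. 221.  58.] 1319.4172
wrench 0.65 [435. 304.] [ 421. -185.    1.] 1363.4862
grease_tin 0.96 [274. 211.] [641. 205.  22.] 1378.1965
vial 0.63 [264. 194.] [680. 228.  38.] 1367.6274
```

```bash
python3 - <<'E'
import cv2
a=cv2.imread('pics/side0.png')[100:400,150:480]; cv2.imwrite('pics/s1.png',cv2.resize(a,None,fx=2.0,fy=2.0))
a=cv2.imread('pics/top0.png')[130:350,200:480]; cv2.imwrite('pics/t1.png',cv2.resize(a,None,fx=2.7,fy=2.7))
E
```

```text
(no output)
```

View pics/s1.png

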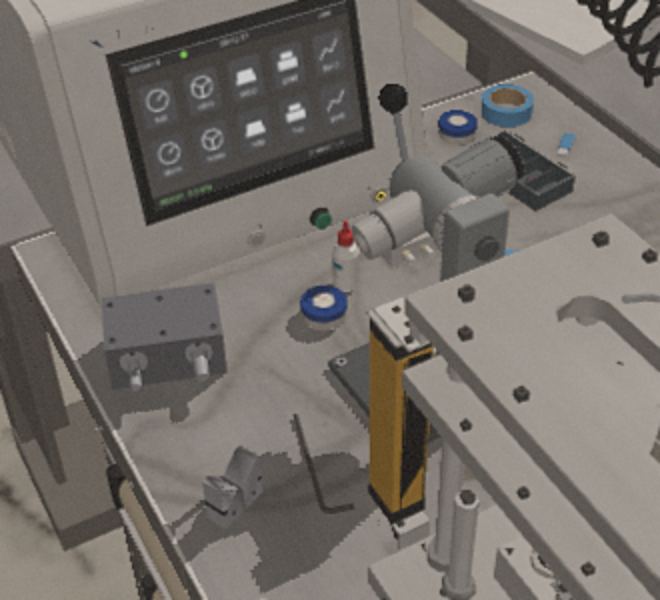

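View pics/t1.png

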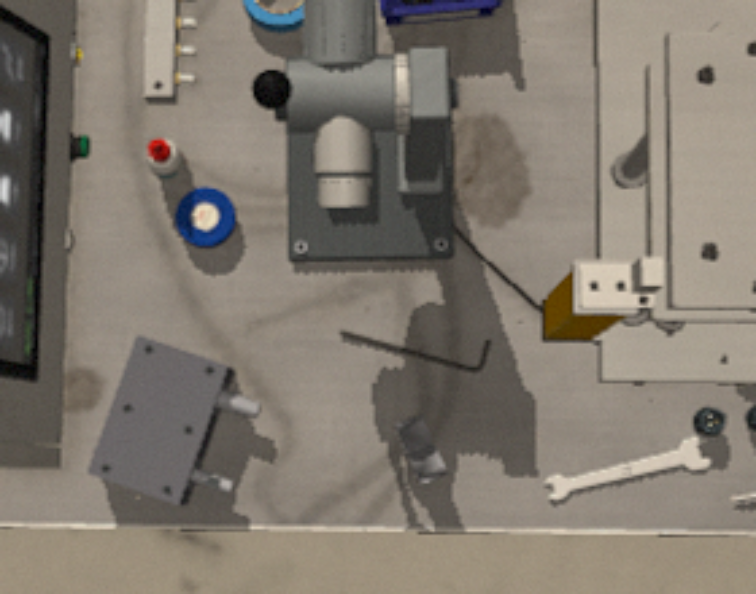

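Side crop: the rack is at left with two shanks pointing to the robot's right, the right-hand one thicker (crop ~200,358). The V-block is at ~(235,485), the spindle mouth at ~(370,235) and the ball at (393,98). The top crop agrees, with the thick shank at (240,402), further from the robot. Next I'll measure from point clouds.

```bash
python3 - <<'E'
from h import *
np.set_printoptions(suppress=True,precision=1)
for n in ('top','side'):
    d=np.load(n+'0.npy')
    A=cloud(n,d,np.ones_like(d,bool))
    t=A[(abs(A[:,2])<12)&(A[:,0]>350)&(A[:,0]<620)&(A[:,1]>-60)&(A[:,1]<120)]
    k=np.linalg.lstsq(np.c_[t[:,0]-480,t[:,1]-30,np.ones(len(t))],t[:,2],rcond=None)[0]; print(n,'table',k*[100,100,1],t[:,2].std())
    # rack top
    b=A[(A[:,2]>52)&(A[:,2]<70)&(A[:,0]>330)&(A[:,0]<560)&(A[:,1]>140)&(A[:,1]<330)]
    print('rack',len(b),np.median(b[:,2]),cv2.minAreaRect(b[:,:2].astype(np.float32)))
    b=A[(A[:,2]>15)&(A[:,2]<70)&(A[:,0]>370)&(A[:,0]<490)&(A[:,1]>-50)&(A[:,1]<50)]
    print('vb',len(b),b[:,2].max(),cv2.minAreaRect(b[:,:2].astype(np.float32)))
    bb=b[b[:,2]>46]; print(len(bb)and cv2.minAreaRect(bb[:,:2].astype(np.float32)))
    for l in ['spindle_mouth','v_groove','handle_ball','taper_chuck_face','plain_chuck_face']:
        for r in manip.outline_of(l,n)[:1]:
            P=cloud(n,d,r['pixels']); print(l,r['conf'],r['location'],len(P),np.median(P,0),P.min(0),P.max(0))
            np.save(f'{n}_{l}.npy',P)
E
```

```text
top table [ 0.5  0.1 -0.7] 3.3615262523216165
rack 2073 58.92022874537747 ((471.10552978515625, 267.20526123046875), (156.45977783203125, 134.25587463378906), 71.25328826904297)
vb 257 59.81455301634537 ((437.3633728027344, 6.995878219604492), (55.79700469970703, 24.010099411010742), 24.081396102905273)
((437.3143615722656, 6.943094253540039), (55.83186340332031, 23.681360244750977), 23.580236434936523)
spindle_mouth 0.62 [323.4, 164.1] 2649 [698.4  76.6 253.9] [616.4  34.   -1.1] [854.9 161.4 342.8]
v_groove 0.77 [359.6, 295.4] 228 [435.8   6.8  48.3] [410.2 -13.7  23.9] [463.3  25.7  59.8]
handle_ball 0.93 [326.2, 162.2] 2650 [698.6  76.6 253.9] [616.4  34.   -5.3] [869.2 150.9 342.8]
taper_chuck_face 0.62 [285.5, 275.8] 101 [474.2 166.6  40.1] [464.6 147.9  28.2] [487.6 183.3  49.2]
plain_chuck_face 0.55 [278.2, 309.1] 94 [408.2 188.7  38.2] [398.7 170.   -6.8] [419.8 207.7  43.5]
side table [ 0.5 -0.   0.5] 2.385607516062721
rack 2037 60.081022568708704 ((472.95660400390625, 266.9667053222656), (160.59268188476562, 134.94436645507812), 72.18779754638672)
vb 629 60.131028318765175 ((441.6065979003906, 7.867412567138672), (59.157554626464844, 28.93504524230957), 24.42329978942871)
((441.1566467285156, 7.6630859375), (58.01466369628906, 28.93504524230957), 24.42329978942871)
spindle_mouth 0.82 [359.4, 193.0] 2693 [693.7  68.  252.2] [618.9  21.6  -2.5] [1023.   398.1  343.5]
v_groove 0.57 [322.7, 230.5] 333 [691.6 228.   46.4] [624.2  93.1  -2.1] [745.6 327.9 209.4]
handle_ball 0.73 [359.8, 191.2] 2692 [692.8  67.7 252.2] [618.9  31.2  -1.9] [1022.5  406.4  343.5]
taper_chuck_face 0.74 [249.8, 278.7] 185 [478.9 175.8  41.2] [468.  147.2   7.6] [498.3 191.2  51. ]
plain_chuck_face 0.44 [216.8, 282.4] 151 [413.2 202.6  39.3] [402.1 170.   17.8] [430.7 213.6  49.2]
```

```bash
python3 - <<'E'
from h import *
np.set_printoptions(suppress=True,precision=2)
for n in ('top','side'):
    d=np.load(n+'0.npy'); A=cloud(n,d,np.ones_like(d,bool))
    b=A[(A[:,2]>56)&(A[:,2]<63)&(A[:,0]>370)&(A[:,0]<540)&(A[:,1]>150)&(A[:,1]<300)]
    m=np.median(b[:,:2],0); b=b[np.linalg.norm(b[:,:2]-m,axis=1)<85]
    r=cv2.minAreaRect(b[:,:2].astype(np.float32)); print(n,'rack',len(b),r, 'mean',b.mean(0))
    # shanks: points in front of rack
    for l in ['taper_chuck_face','plain_chuck_face']:
        P=np.load(f'{n}_{l}.npy'); P=P[(P[:,2]>25)]; c=P.mean(0); w=np.linalg.svd(P-c)[2][0]; print(l,c,w,np.ptp((P-c)@w))
    # ball
    c=np.array([679,122,337.]); B=A[np.linalg.norm(A-c,axis=1)<30]
    B=B[B[:,2]>322]
    from scipy.optimize import least_squares
    f=least_squares(lambda p:np.linalg.norm(B-p,axis=1)-14,c-[0,0,10],loss='soft_l1'); print('ball',len(B),f.x)
    # spindle nose region
    S=A[(A[:,0]>600)&(A[:,0]<665)&(A[:,1]>30)&(A[:,1]<130)&(A[:,2]>150)&(A[:,2]<300)]
    print('nose',len(S),S.min(0),S.max(0)); 
    if len(S)>20:
        def g(p,S): # point at x=640: y,z ; dir angles
            dd=np.array([-np.cos(p[2])*np.cos(p[3]),np.sin(p[2])*np.cos(p[3]),-np.sin(p[3])])
            q=S-[640,p[0],p[1]]; return np.linalg.norm(q-np.outer(q@dd,dd),axis=1)-p[4]
        f=least_squares(g,[75,225,0,.2,20],args=(S,),loss='soft_l1'); print('cyl',f.x,np.std(f.fun))
        p=f.x; S2=S[abs(f.fun)<2]; dd=np.array([-np.cos(p[2])*np.cos(p[3]),np.sin(p[2])*np.cos(p[3]),-np.sin(p[3])])
        t=(S2-[640,p[0],p[1]])@dd; print('axial',np.percentile(t,[0,2,50,98,100]), 'mouth',np.array([640,p[0],p[1]])+dd*np.percentile(t,99))
        np.save(n+'_S.npy',S)
E
```

```text
top rack 1564 ((460.4930725097656, 233.228271484375), (84.78325653076172, 125.77757263183594), 71.56889343261719) mean [459.23 232.88  59.17]
taper_chuck_face [475.2  166.06  40.31] [-0.31 -0.95 -0.09] 36.55127202203837
plain_chuck_face [408.54 187.7   38.22] [-0.31 -0.95 -0.  ] 36.14562716865182
ball 170 [681.81 121.39 326.76]
nose 485 [616.37  52.22 214.93] [664.83  93.68 246.86]
cyl [ 72.9  216.05  -0.02   0.29  20.52] 1.7900879236840712
axial [-31.   -30.6   -6.95  18.32  20.05] mouth [622.05  72.47 210.64]
side rack 1484 ((464.5222473144531, 233.93569946289062), (92.5626449584961, 125.66627502441406), 71.83643341064453) mean [462.71 232.12  59.87]
taper_chuck_face [480.02 171.16  40.53] [-0.28 -0.95 -0.08] 45.88376391149174
plain_chuck_face [414.7  195.28  38.84] [ 0.28  0.96 -0.  ] 42.51667564347741
ball 169 [685.56 122.51 328.63]
nose 581 [618.9   49.24 195.19] [664.74  93.11 246.09]
cyl [ 71.88 219.36   0.02   0.27  17.51] 2.5770617482271327
axial [-30.58 -28.71  -3.68  18.17  19.17] mouth [621.89  72.19 214.27]
```

```bash
cat >> h.py <<'E'
def tool(chx):  # tool x = -chuck axis, tool z = down-ish perpendicular
    x=-np.array(chx,float); x/=np.linalg.norm(x); y=np.cross([0,0,-1],x); y/=np.linalg.norm(y); return np.c_[x,y,np.cross(x,y)]
def ax(yaw,el=0): yaw,el=np.radians([yaw,el]); return np.array([np.cos(yaw)*np.cos(el),np.sin(yaw)*np.cos(el),np.sin(el)])
def go(p,Rt,p0=None,R0=None):
    s=manip.state()
    p0=np.array(s['tcp_pos']) if p0 is None else np.array(p0,float); R0=R.from_euler('xyz',s['tcp_rot'],degrees=True).as_matrix() if R0 is None else R0
    print('shift',np.round(R0.T@(np.array(p,float)-p0),1),'turn',np.round(R.from_matrix(R0.T@Rt).as_rotvec(),3))
def st():
    s=manip.state(); print({k:np.round(v,2) for k,v in s.items() if k not in('dq','joint_efforts')})
E
python3 - <<'E'
from h import *
d=np.load('top0.npy'); A=cloud('top',d,np.ones_like(d,bool))
b=A[(A[:,2]>80)&(A[:,1]>150)&(A[:,0]<600)]; 
for z in (100,200,300): 
    q=b[(b[:,2]>z)]; print(z,q.min(0),q.max(0), q[q[:,0]<420][:,1].min() if (q[:,0]<420).any() else None)
T=tool(ax(-108.4)); go([330,330,200],T); go([330,165,200],T,[330,330,200],T); go([476.5,165,150],T,[330,165,200],T)
E
```

```text
100 [165.52022093 323.58225481 100.04915463] [599.95031263 736.57534728 603.73175843] 325.98445718021185
200 [165.52022093 348.22442854 200.00633202] [599.95031263 736.57534728 603.73175843] 348.22442854386946
300 [165.52022093 348.22442854 300.02256609] [599.95031263 678.98640215 603.73175843] 348.22442854386946
shift [-166.  -138.8   14.6] turn [-0.    0.    1.47]
shift [-156.6   52.1    0. ] turn [0. 0. 0.]
shift [ 46.2 139.   50. ] turn [0. 0. 0.]
```

Call:
step_arm:
  commands:
    - [[0.5,-93,-171,14,0,0,0.72],[0.5,-93,-171,14,0,0,0.72],[0.5,-93,-171,14,0,0,0.72],[0.5,-93,-171,14,0,0,0.72],[0.5,-93,-171,14,0,0,0.72]]
  squeeze: 45

```text
time_s: 2.2
tcp_pos: [249.6, 326.5, 199.3]
tcp_rot: [-179.9, 0.1, 114.0]
contact_force: [0.5, 0.6, -0.6]
width: 54.1
finger_force: 0.0
```

Call:
step_arm:
  commands:
    - [[0.5,-183,4,0,0,0,0.75],[0.5,-183,4,0,0,0,0.75],[0.5,-183,4,0,0,0,0.75],[0.5,-183,4,0,0,0,0.75],[0.5,-183,4,0,0,0,0.75]]

```text
time_s: 2.7
tcp_pos: [331.7, 162.7, 201.0]
tcp_rot: [179.9, 0.0, 70.9]
contact_force: [1.1, 0.5, -0.3]
width: 45.9
finger_force: 0.0
```

Call:
step_arm:
  commands:
    - [[0.5,46,139,50,0,0,0],[0.5,46,139,50,0,0,0],[0.5,46,139,50,0,0,0],[0.5,46,139,50,0,0,0],[0.5,46,139,50,0,0,0]]

```text
time_s: 3.2
tcp_pos: [476.3, 165.3, 149.3]
tcp_rot: [-179.8, 0.1, 71.6]
contact_force: [-0.6, 0.8, 0.8]
width: 45.7
finger_force: 0.0
```

```bash
python3 - <<'E'
from h import *
st()
s=manip.state(); print(proj('top',s['tcp_pos']),proj('side',s['tcp_pos']))
ims=[]
for n in ('side','top'):
    p,d=manip.grab_frame(n); np.save(n+'1.npy',d)
    u,v=proj(n,s['tcp_pos']).astype(int); q=p[max(v-60,0):v+60,u-70:u+70,::-1]; ims.append(cv2.resize(q,(420,360),interpolation=cv2.INTER_CUBIC)); cv2.drawMarker(ims[-1],(210,180),(0,0,255),0,10)
cv2.imwrite('pics/c1.png',cv2.resize(np.hstack(ims),(800,343)))
go([476.5,165,17],tool(ax(-108.4)))
E
```

```text
{'time_s': np.float64(3.2), 'joints': array([  5.38,   2.16, 106.59,   0.  ,  71.44,  23.8 ]), 'tcp_pos': array([476.29, 165.29, 149.33]), 'tcp_rot': array([-1.7983e+02,  7.0000e-02,  7.1570e+01]), 'contact_force': array([-0.61,  0.8 ,  0.76]), 'wrist_torque': array([-0.09,  0.14, -0.06]), 'finger_force': np.float64(0.0), 'width': np.float64(45.73)}
[284.08699738 276.3288953 ] [243.96007869 243.93747341]
shift [ -0.6   0.6 134.4] turn [ 0.001 -0.     0.   ]
```

View pics/c1.png

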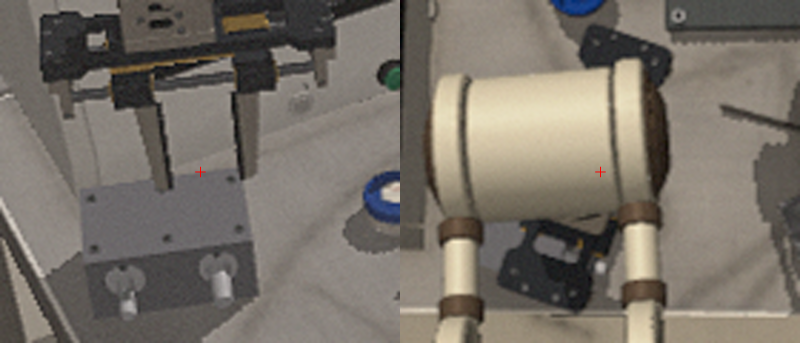

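```bash
python3 - <<'E'
from h import *
np.set_printoptions(suppress=True,precision=1)
s=manip.state(); p=s['tcp_pos']; Rm=R.from_euler('xyz',s['tcp_rot'],degrees=True).as_matrix()
d=np.load('side1.npy'); A=(cloud('side',d,np.ones_like(d,bool))-p)@Rm
B=A[(A[:,2]>-60)&(A[:,2]<8)&(abs(A[:,1])<60)&(abs(A[:,0])<40)]
print(len(B),B.min(0),B.max(0))
for lo in range(-60,8,8):
    q=B[(B[:,2]>lo)&(B[:,2]<lo+8)]
    if len(q): print(lo,len(q),np.sort(q[:,1])[[0,-1]],q[q[:,1]<0][:,1].max(initial=-99),q[q[:,1]>0][:,1].min(initial=99),np.percentile(q[:,0],[0,10,90,100]))
E
```

```text
381 [-15.4 -38.3 -60. ] [10.3 42.2  2.9]
-60 63 [-38.3  42.2] -20.87542489043036 25.012679881996636 [-14.8 -13.6  -8.   10.3]
-52 53 [-37.6  41.7] -22.05620891351787 24.908907143811664 [-15.4 -13.2  -8.8  -3.2]
-44 55 [-36.7  41.1] -21.009445725246966 25.031197409787715 [-14.9 -12.7  -8.5  10.3]
-36 52 [-36.   40.3] -21.009716147132718 25.073858020525293 [-14.1 -12.7  -9.1   6.4]
-28 45 [-35.   40.1] -21.093897592533846 24.853148502797453 [-13.1 -12.2  -8.   -3.3]
-20 43 [-34.1  37. ] -21.024596208289903 24.9376293774455 [-12.8 -12.3  -8.3   5.7]
-12 45 [-34.4  36.6] -20.993357164255013 24.911113677932267 [-13.9 -12.   -8.1  -5.5]
-4 25 [-31.8  33.7] -21.83112259240386 24.85450714164091 [-13.7 -11.9  -7.6  -1.7]
```

The side view shows the gripper straddling the thick shank. The two cameras are offset by about ±2 mm in opposite directions, so I use their average.

Call:
step_arm:
  commands:
    - [[0.5,-2,0,50,0,0,0],[0.5,-2,0,100,0,0,0],[0.5,-2,0,132,0,0,0],[0.5,-2,0,132,0,0,0],[0.5,-2,0,132,0,0,0]]

```text
time_s: 3.8
tcp_pos: [476.2, 164.0, 20.6]
tcp_rot: [179.9, -0.1, 71.6]
contact_force: [0.3, -0.7, 0.8]
width: 46.1
finger_force: 0.0
```

Call:
step_arm:
  commands:
    - [[0.15,0,0,0,0,0,0],[0.15,0,0,0,0,0,0],[0.15,0,0,0,0,0,0],[0.15,0,0,0,0,0,0],[0.15,0,0,0,0,0,0]]
  squeeze: 30

```text
time_s: 4.3
tcp_pos: [476.4, 163.7, 19.3]
tcp_rot: [179.9, -0.0, 71.6]
contact_force: [-0.2, 0.3, 3.7]
width: 14.7
finger_force: 29.7
```

Call:
step_arm:
  commands:
    - [[0.3,0,0,0,0,0,0],[0.3,0,0,0,0,0,0],[0.3,0,0,3,0,0,0],[0.3,0,0,3,0,0,0],[0,0,0,3,0,0,0]]

```text
time_s: 4.8
tcp_pos: [475.5, 163.6, 15.3]
tcp_rot: [-180.0, 0.0, 71.6]
contact_force: [-0.2, 0.4, 0.4]
width: 21.7
finger_force: 0.0
```

Call:
step_arm:
  commands:
    - [[0,0,0,0,0,0,0],[0,0,0,0,0,0,0],[0,0,0,0,0,0,0],[0,0,0,0,0,0,0]]
  squeeze: 45

```text
time_s: 5.2
tcp_pos: [475.9, 163.6, 15.6]
tcp_rot: [180.0, 0.0, 71.6]
contact_force: [1.2, -0.8, -0.3]
width: 14.1
finger_force: 44.6
```

Call:
step_arm:
  commands:
    - [[0,-4,0,-1,0,0,0],[0,-10,0,-1,0,0,0],[0,-15,0,-1,0,0,0]]

```text
time_s: 5.5
tcp_pos: [470.7, 148.9, 16.5]
tcp_rot: [-180.0, 0.0, 71.6]
contact_force: [-0.1, 0.4, -1.6]
width: 14.0
finger_force: 44.6
```

Call:
step_arm:
  commands:
    - [[0,-15,0,0,0,0,0],[0,-35,0,0,0,0,0],[0,-55,0,0,0,0,0],[0,-75,0,0,0,0,0],[0,-85,0,0,0,0,0]]

```text
time_s: 6.0
tcp_pos: [443.2, 67.0, 16.4]
tcp_rot: [-180.0, 0.0, 71.5]
contact_force: [0.4, 0.2, -1.8]
width: 14.0
finger_force: 44.7
```

Call:
step_arm:
  commands:
    - [[0,0,0,-30,0,0,0],[0,0,0,-70,0,0,0],[0,0,0,-85,0,0,0],[0,0,0,-85,0,0,0]]

```text
time_s: 6.4
tcp_pos: [446.3, 68.2, 104.2]
tcp_rot: [179.7, -0.1, 71.6]
contact_force: [0.2, -0.0, -1.7]
width: 14.1
finger_force: 44.8
```

```bash
python3 - <<'E'
from h import *
st()
s=manip.state(); p=s['tcp_pos']; Rm=R.from_euler('xyz',s['tcp_rot'],degrees=True).as_matrix()
n='side'; g,d=manip.grab_frame(n); np.save('side2.npy',d)
u,v=proj(n,p).astype(int); q=g[v-70:v+50,u-80:u+80,::-1]; cv2.imwrite('pics/c2.png',cv2.resize(q,(640,480),interpolation=cv2.INTER_CUBIC))
E
```

```text
{'time_s': np.float64(6.4), 'joints': array([ -6.71,  -3.  , 117.27,   0.  ,  65.39,  11.69]), 'tcp_pos': array([446.35,  68.21, 104.22]), 'tcp_rot': array([ 1.7967e+02, -7.0000e-02,  7.1590e+01]), 'contact_force': array([ 0.15, -0.01, -1.71]), 'wrist_torque': array([-0.1 ,  0.1 , -0.01]), 'finger_force': np.float64(44.77), 'width': np.float64(14.08)}
```

View pics/c2.png

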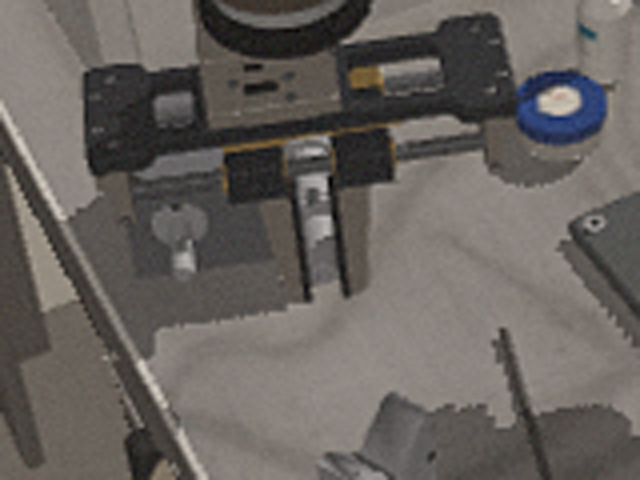

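The chuck is out and the plain one is still in the rack, but the held chuck's pitch is hard to judge from this view, so I'll check depth.

```bash
python3 - <<'E'
from h import *
np.set_printoptions(suppress=True,precision=1)
s=manip.state(); p=s['tcp_pos']; Rm=R.from_euler('xyz',s['tcp_rot'],degrees=True).as_matrix()
g,d=manip.grab_frame('top'); np.save('top2.npy',d)
for n,off in (('side',[1.9,-.6,0]),('top',[-1.9,.6,0])):
    d=np.load(n+'2.npy'); W=cloud(n,d,np.ones_like(d,bool))-off; A=(W-p)@Rm
    B=A[(A[:,2]>-110)&(A[:,2]<70)&(abs(A[:,1])<18)&(A[:,0]>-40)&(A[:,0]<130)&((abs(A[:,1])<7)|(A[:,0]>15))]
    B=B[np.argsort(B[:,0])]; print(n,len(B)); print(B[::max(1,len(B)//30)])
E
```

```text
side 303
[[ -28.8    0.1 -107.6]
 [ -25.4    5.9 -108.2]
 [ -24.3   -6.3 -109.5]
 [ -21.     4.4 -106.7]
 [ -14.     5.   -23.8]
 [ -12.1   -6.7  -38. ]
 [ -11.1   -6.9  -15. ]
 [  -9.4    5.6  -24.4]
 [  -8.1    3.2  -18. ]
 [  -5.3   -5.1  -27.9]
 [  -2.4   -3.   -27.1]
 [   0.5   -4.6  -27.2]
 [   4.    -6.3  -64.3]
 [   8.2    2.1  -28.9]
 [  11.6   -3.2  -29.3]
 [  14.6   -4.9  -29.4]
 [  19.1    7.   -27.9]
 [  21.5    4.2  -37. ]
 [  23.6    5.7  -29.1]
 [  25.4    0.2  -31.2]
 [  26.9   -3.8  -27.7]
 [  31.1   -3.   -31.6]
 [  40.2    7.4  -28.9]
 [  44.2    0.   -29.2]
 [  48.3    8.3  -29.1]
 [  64.    -4.1  -27.4]
 [  66.8    6.2  -28.2]
 [  68.     4.7  -32.9]
 [  69.9   -3.3  -29.9]
 [  71.6   12.6  -27.9]
 [  77.4    9.   -26. ]]
top 92
[[ 95.6 -12.7 -15.8]
 [ 96.7  -6.6 -26.4]
 [ 97.6   2.4 -26.1]
 [ 98.4   4.5 -25.8]
 [118.9 -13.1  46.7]
 [119.3   8.8  46.5]
 [119.5   1.5  49.4]
 [119.6  -3.7  45. ]
 [119.9  -8.8  41.9]
 [120.4  -1.5  44.6]
 [120.8  -6.6  42.4]
 [121.2  10.   36.7]
 [121.3 -11.8  41.4]
 [122.1  17.5  43.2]
 [122.8  12.4  43.9]
 [123.   14.4  38.9]
 [123.6   7.3  45.3]
 [124.    2.1  43. ]
 [124.7  16.8  46.5]
 [124.9  11.6  43.4]
 [125.2 -15.4  43.9]
 [125.7 -13.3  41.6]
 [126.1   6.6  48. ]
 [126.9  -1.7  37.6]
 [127.  -11.1  45.7]
 [127.5   5.7  41.4]
 [127.8  -6.8  40.1]
 [128.4 -14.   45.6]
 [129.1   2.8  42.7]
 [129.5 -16.9  43.2]
 [129.6  12.2  39. ]]
```

```bash
python3 - <<'E'
from h import *
T=tool(ax(-65.75))@R.from_rotvec([0,.06,0]).as_matrix()
go([458.6,-35.5,75],T)
print(T.T@np.array([0,0,-1.]))
E
```

```text
shift [-94.1  47.   25.9] turn [ 0.022  0.057 -0.744]
[-0.05996401  0.          0.99820054]
```

Call:
step_arm:
  commands:
    - [[0,-94,47,26,0.022,0.057,-0.744],[0,-94,47,26,0.022,0.057,-0.744],[0,-94,47,26,0.022,0.057,-0.744],[0,-94,47,26,0.022,0.057,-0.744],[0,-94,47,26,0.022,0.057,-0.744]]

```text
time_s: 7.0
tcp_pos: [457.4, -35.6, 73.2]
tcp_rot: [-179.8, -3.4, 111.6]
contact_force: [-0.2, 0.6, -2.8]
width: 13.9
finger_force: 44.8
```

Call:
step_arm:
  commands:
    - [[0,0,0,0,0,0,0],[0,0,0,0,0,0,0]]

```text
time_s: 7.2
tcp_pos: [458.1, -34.9, 74.3]
tcp_rot: [-179.8, -3.3, 111.2]
contact_force: [-0.3, 0.0, -1.2]
width: 14.0
finger_force: 44.8
```

```bash
python3 - <<'E'
from h import *
np.set_printoptions(suppress=True,precision=1)
st()
s=manip.state(); p=s['tcp_pos']; Rm=R.from_euler('xyz',s['tcp_rot'],degrees=True).as_matrix()
ims=[]
v=np.array([439.3,7.3,50]); r=tool(ax(-65.75))
for n,off in (('side',np.array([1.9,-.6,0])),('top',-np.array([1.9,-.6,0]))):
    g,d=manip.grab_frame(n); np.save(n+'3.npy',d)
    u,w=proj(n,v).astype(int); ims.append(cv2.resize(g[w-60:w+40,u-60:u+60,::-1],(400,333),interpolation=cv2.INTER_CUBIC))
    A=(cloud(n,d,np.ones_like(d,bool))-off-v)@r   # groove frame: x toward nut, z down
    B=A[(A[:,2]<-20)&(A[:,2]>-90)&(abs(A[:,1])<16)&(abs(A[:,0])<60)]
    for lo in range(-60,60,8):
        q=B[(B[:,0]>=lo)&(B[:,0]<lo+8)]
        if len(q)>2: print(n,lo,len(q),'ymin/max',q[:,1].min(),q[:,1].max(),'z',np.percentile(q[:,2],[5,50]))
cv2.imwrite('pics/c3.png',np.hstack(ims))
T=tool(ax(-65.75))@R.from_rotvec([0,.06,0]).as_matrix()
go([458.6,-35.5,30],T)
E
```

```text
{'time_s': np.float64(7.2), 'joints': array([-21.2,   2.7, 115.5,   2.6,  64.2, -43.5]), 'tcp_pos': array([458.1, -34.9,  74.2]), 'tcp_rot': array([-179.8,   -3.3,  111.2]), 'contact_force': array([-0.3,  0. , -1.2]), 'wrist_torque': array([-0.2, -0.1,  0. ]), 'finger_force': np.float64(44.77), 'width': np.float64(13.98)}
side -60 152 ymin/max -15.898127883838326 15.963191286469735 z [-70.8 -49.7]
side -52 16 ymin/max -0.43749417358959136 7.71550860108649 z [-59.5 -51.3]
side -28 8 ymin/max -13.909229983650222 -7.956727965169158 z [-56.5 -52.3]
side -4 7 ymin/max -5.009236238658022 -0.10518516221847839 z [-55.5 -55.1]
side 4 10 ymin/max -4.348611326226933 1.4200907203024302 z [-55.9 -55. ]
side 12 6 ymin/max -3.20385344190856 1.4992748899036263 z [-56.6 -53.7]
side 36 26 ymin/max -3.928958924563773 13.885638248783172 z [-62.2 -59.3]
side 44 31 ymin/max -7.070318635081206 12.568744697907642 z [-61.2 -58.3]
side 52 5 ymin/max -6.781783916997465 15.37435366410092 z [-56.7 -56.2]
top -36 5 ymin/max -9.772508858967624 -3.948413653018243 z [-53.8 -50.7]
top -28 10 ymin/max -14.323307283097552 -7.992969902666876 z [-56.3 -52.9]
top -20 3 ymin/max -13.410341468155876 -9.364246288470166 z [-53.4 -51.5]
top -4 5 ymin/max 5.431545332857709 10.463077823325717 z [-50.  -49.2]
top 4 18 ymin/max -2.936080182768491 10.188874411197418 z [-56.2 -52. ]
top 12 30 ymin/max -8.112819944538556 12.52530360991417 z [-59. -54.]
top 20 39 ymin/max -10.618316455679798 13.52601425623086 z [-60.4 -56. ]
top 28 43 ymin/max -10.857918608332719 14.796810144249736 z [-62.2 -57.1]
top 36 43 ymin/max -10.202495877240136 15.515709053966674 z [-61.8 -57.7]
top 44 40 ymin/max -9.551019374403863 15.289673622747078 z [-61.4 -58.2]
shift [-3.1 -0.1 44.8] turn [ 0.   0.  -0.1]
```

View pics/c3.png

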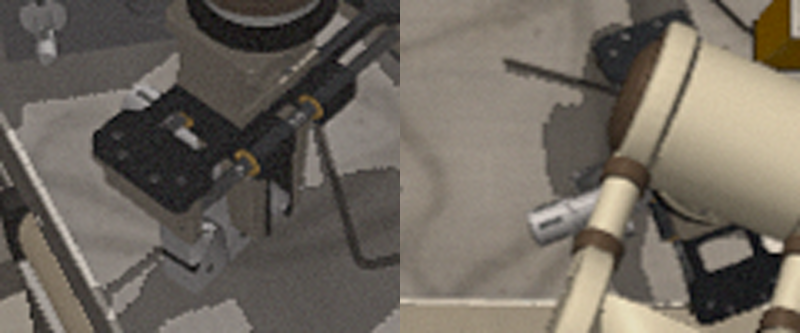

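```bash
python3 - <<'E'
from h import *
T=tool(ax(-65.75))@R.from_rotvec([0,.025,0]).as_matrix()
go([458.6,-35.5,34],T)
E
```

```text
shift [-2.9 -0.1 40.8] turn [-0.    -0.032 -0.052]
```

Call:
step_arm:
  commands:
    - [[0,-1,0,0,0,-0.032,-0.052],[0,-3,0,20,0,-0.032,-0.052],[0,-3,0,35,0,-0.032,-0.052],[0,-3,0,41,0,-0.032,-0.052],[0,-3,0,41,0,-0.032,-0.052]]

```text
time_s: 7.8
tcp_pos: [458.6, -35.4, 33.8]
tcp_rot: [-180.0, -1.4, 114.5]
contact_force: [0.2, -0.0, -0.8]
width: 14.5
finger_force: 44.8
```

Call:
step_arm:
  commands:
    - [[0,0,0,2,0,0,0],[0,0,0,3,0,0,0],[0,0,0,3,0,0,0]]

```text
time_s: 8.1
tcp_pos: [459.8, -36.0, 32.0]
tcp_rot: [179.9, -1.3, 114.4]
contact_force: [0.1, 0.3, -1.0]
width: 14.6
finger_force: 44.8
```

```bash
python3 -c "from h import *; st()"
```

```text
{'time_s': np.float64(8.1), 'joints': array([-20.28,   6.41, 117.24,   1.19,  57.23, -45.33]), 'tcp_pos': array([459.79, -36.05,  31.96]), 'tcp_rot': array([179.91,  -1.32, 114.4 ]), 'contact_force': array([ 0.12,  0.27, -1.  ]), 'wrist_torque': array([-0.14, -0.05, -0.  ]), 'finger_force': np.float64(44.77), 'width': np.float64(14.58)}
```

Call:
step_arm:
  commands:
    - [[0,0,0,1,0,0,0],[0,0,0,1,0,0,0],[0,0,0,1,0,0,0]]

```text
time_s: 8.4
tcp_pos: [459.9, -36.1, 30.9]
tcp_rot: [179.9, -1.3, 114.4]
contact_force: [1.1, -0.4, 0.4]
width: 14.4
finger_force: 44.8
```

Call:
step_arm:
  commands:
    - [[0,0,0,1,0,0,0],[0,0,0,1,0,0,0],[0,0,0,1,0,0,0]]

```text
time_s: 8.7
tcp_pos: [460.0, -36.1, 29.9]
tcp_rot: [179.9, -1.3, 114.4]
contact_force: [1.0, -0.6, 1.9]
width: 14.0
finger_force: 44.8
```

```bash
python3 -c "from h import *; st()"
```

```text
{'time_s': np.float64(8.7), 'joints': array([-20.28,   6.65, 117.26,   1.21,  56.95, -45.33]), 'tcp_pos': array([460.02, -36.07,  29.94]), 'tcp_rot': array([179.89,  -1.32, 114.39]), 'contact_force': array([ 1.02, -0.63,  1.86]), 'wrist_torque': array([-0.07, -0.17,  0.01]), 'finger_force': np.float64(44.77), 'width': np.float64(14.01)}
```

Call:
step_arm:
  commands:
    - [[0.2,0,0,0,0,0,0],[0.35,0,0,0,0,0,0],[0.45,0,0,0,0,0,0],[0.45,0,0,0,0,0,0],[0.45,0,0,0,0,0,0]]

```text
time_s: 9.2
tcp_pos: [459.1, -35.8, 29.3]
tcp_rot: [180.0, -1.4, 114.4]
contact_force: [0.4, 0.2, -1.3]
width: 41.0
finger_force: 0.0
```

Call:
step_arm:
  commands:
    - [[0.5,0,0,-15,0,0,0],[0.5,0,0,-50,0,0,0],[0.5,0,0,-100,0,0,0],[0.5,0,0,-120,0,0,0]]

```text
time_s: 9.6
tcp_pos: [462.6, -39.3, 153.9]
tcp_rot: [179.7, -1.1, 114.4]
contact_force: [0.2, -0.3, 0.1]
width: 45.8
finger_force: 0.0
```

```bash
python3 - <<'E'
from h import *
st()
v=np.array([439.3,7.3,50])
ims=[]
for n in ('side','top'):
    g,d=manip.grab_frame(n); np.save(n+'4.npy',d)
    u,w=proj(n,v).astype(int); ims.append(cv2.resize(g[w-50:w+50,u-60:u+60,::-1],(400,333),interpolation=cv2.INTER_CUBIC))
cv2.imwrite('pics/c4.png',np.hstack(ims))
E
```

```text
{'time_s': np.float64(9.6), 'joints': array([-20.54,  -4.23, 112.34,   1.05,  72.45, -45.27]), 'tcp_pos': array([462.61, -39.29, 153.93]), 'tcp_rot': array([179.68,  -1.1 , 114.41]), 'contact_force': array([ 0.18, -0.35,  0.09]), 'wrist_torque': array([-0.08, -0.02,  0.  ]), 'finger_force': np.float64(0.0), 'width': np.float64(45.84)}
```

View pics/c4.png

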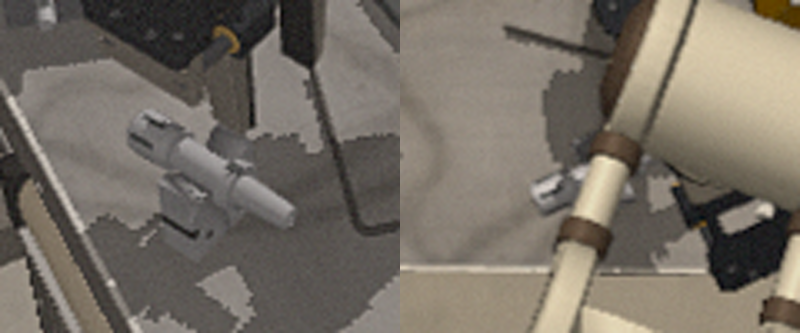

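The chuck rests level in the V-block: in the left half the nut is at (155,135) and the shank tip at (290,215). Next I'll measure its axis and axial position.

```bash
python3 - <<'E'
from h import *
np.set_printoptions(suppress=True,precision=1)
v=np.array([439.3,7.3,50]); r=tool(ax(-65.75)); d=np.load('side4.npy')
A=(cloud('side',d,np.ones_like(d,bool))-[1.9,-.6,0]-v)@r
B=A[(A[:,2]<5)&(A[:,2]>-16)&(abs(A[:,1])<17)&(A[:,0]>-75)&(A[:,0]<65)]
for lo in range(-72,64,4):
    q=B[(B[:,0]>=lo)&(B[:,0]<lo+4)]
    if len(q)>2: print(lo,len(q),'y',q[:,1].min(),q[:,1].max(),'top z',np.percentile(q[:,2],4), 'y at top',q[np.argsort(q[:,2])[:3],1].mean())
T=tool(ax(-65.75)); go(v+r@np.array([35,0,19.]),T); go(v+r@np.array([35,0,-60.]),T)
E
```

```text
-64 18 y -6.7585515877053846 5.229179338437201 top z -7.791683341357941 y at top 3.0081051402899077
-60 17 y -6.822692859613449 6.458958644839161 top z -10.45983502184829 y at top -0.8079590679743345
-56 17 y -6.787978114261219 4.978737095615241 top z -9.365834710277456 y at top -2.2876736139250182
-52 15 y -7.5239158547691165 4.96952098028284 top z -9.57212260864838 y at top -0.08997358776978004
-48 20 y -8.154070327368816 4.524274061667715 top z -9.885238422802793 y at top 0.9260724488740181
-44 17 y -8.841107618304514 7.047911971881208 top z -10.035667297748416 y at top -1.028752396746235
-40 18 y -8.688275939682613 6.9208107060512365 top z -11.699538942924457 y at top -4.824831522392608
-36 20 y -8.941796175454675 5.747276084846813 top z -11.80862004054855 y at top -0.005885981211353197
-32 16 y -9.42556173007272 6.397262440784698 top z -11.484072411677609 y at top -2.8645172661188405
-28 47 y -14.316232054785441 13.905720166203656 top z -15.143076617208493 y at top 0.6017900754043167
-24 29 y -13.572790713983379 14.410390525001125 top z -15.78248203091924 y at top 2.355818594759
[... 1201 characters left out ...]
3306828624
28 25 y -11.873535108925855 11.286936976310198 top z -14.35983821317437 y at top -0.1093416657776316
32 22 y -12.078105393250835 11.023214141725095 top z -13.256615373569174 y at top -0.21401875893040248
36 24 y -11.52961079118555 9.362082817561244 top z -13.0344220638671 y at top 1.8458187175769272
40 25 y -12.26983000447675 13.304343118186553 top z -12.57668180397872 y at top -1.4967969583896983
44 27 y -12.605464027262391 11.477689315108305 top z -14.36977074417113 y at top -1.1284071035317054
48 21 y -12.991097778086676 10.474206759978017 top z -11.864991207418804 y at top 0.8701041588046835
shift [ 85.   -2.9 123.7] turn [ 0. -0.  0.]
shift [86.5 -2.4 44.7] turn [ 0. -0.  0.]
```

Call:
step_arm:
  commands:
    - [[0.6,45,-2,0,0,-0.02,0],[0.6,86,-2,44,0,-0.02,0],[0.6,86,-2,44,0,-0.02,0],[0.6,86,-2,44,0,-0.02,0]]

```text
time_s: 10.1
tcp_pos: [420.0, 41.0, 104.7]
tcp_rot: [-179.8, -0.4, 114.5]
contact_force: [0.1, -0.6, 0.3]
width: 55.1
finger_force: 0.0
```

```bash
python3 - <<'E'
from h import *
st(); v=np.array([439.3,7.3,50]); T=tool(ax(-65.75)); go(v+T@np.array([35,0,19.]),T)
E
```

```text
{'time_s': np.float64(10.1), 'joints': array([-11.09,  -7.23, 121.12,   0.21,  66.55, -35.68]), 'tcp_pos': array([420.  ,  41.  , 104.74]), 'tcp_rot': array([-179.76,   -0.41,  114.51]), 'contact_force': array([ 0.07, -0.59,  0.33]), 'wrist_torque': array([-0.03,  0.  , -0.03]), 'finger_force': np.float64(0.0), 'width': np.float64(55.11)}
shift [-4.2  4.  73.7] turn [-0.004 -0.007  0.005]
```

Call:
step_arm:
  commands:
    - [[0.6,0,0,35,0,0,0],[0.6,0,0,35,0,0,0],[0.6,0,0,35,0,0,0]]

```text
time_s: 10.4
tcp_pos: [423.0, 39.3, 72.9]
tcp_rot: [-180.0, -0.2, 114.3]
contact_force: [-0.2, 0.9, 0.4]
width: 55.2
finger_force: 0.0
```

```bash
python3 - <<'E'
from h import *
st(); v=np.array([439.3,7.3,50]); T=tool(ax(-65.75)); go(v+T@np.array([35,0,19.]),T)
E
```

```text
{'time_s': np.float64(10.4), 'joints': array([-11.24,  -3.95, 122.21,   0.23,  61.88, -35.68]), 'tcp_pos': array([422.97,  39.31,  72.9 ]), 'tcp_rot': array([-180.  ,   -0.25,  114.33]), 'contact_force': array([-0.18,  0.86,  0.39]), 'wrist_torque': array([-0.11,  0.04,  0.  ]), 'finger_force': np.float64(0.0), 'width': np.float64(55.2)}
shift [-1.1  1.7 41.9] turn [-0.    -0.004  0.001]
```

Call:
step_arm:
  commands:
    - [[0.6,-1,1,25,0,0,0],[0.6,-1,1,42,0,0,0],[0.6,-1,1,42,0,0,0],[0.6,-1,1,42,0,0,0]]

```text
time_s: 10.8
tcp_pos: [425.2, 39.2, 32.0]
tcp_rot: [179.9, -0.2, 114.4]
contact_force: [0.4, 0.2, 0.5]
width: 55.0
finger_force: 0.0
```

Call:
step_arm:
  commands:
    - [[0.3,0,0,0,0,0,0],[0.3,0,0,0,0,0,0],[0.2,0,0,0,0,0,0],[0.2,0,0,0,0,0,0],[0,0,0,0,0,0,0]]
  squeeze: 15

```text
time_s: 11.3
tcp_pos: [425.1, 40.0, 31.2]
tcp_rot: [179.8, -0.2, 114.4]
contact_force: [3.4, 3.8, 1.0]
width: 25.4
finger_force: 14.9
```

```bash
python3 - <<'E'
from h import *
st(); v=np.array([439.3,7.3,50]); T=tool(ax(-65.75)); go(v+T@np.array([35,0,19.]),T)
E
```

```text
{'time_s': np.float64(11.3), 'joints': array([-11.14,   0.88, 123.2 ,   0.32,  55.87, -35.71]), 'tcp_pos': array([425.13,  40.01,  31.24]), 'tcp_rot': array([179.8 ,  -0.19, 114.39]), 'contact_force': array([3.42, 3.84, 0.98]), 'wrist_torque': array([ 0.49, -0.45,  0.09]), 'finger_force': np.float64(14.88), 'width': np.float64(25.37)}
shift [-0.6 -0.5  0.2] turn [ 0.003 -0.003  0.002]
```

Call:
step_arm:
  commands:
    - [[0,0,1,0,0,0,0],[0,0,1,0,0,0,0],[0,0,1,0,0,0,0]]
  squeeze: 60

```text
time_s: 11.6
tcp_pos: [425.5, 40.2, 30.9]
tcp_rot: [179.9, -0.2, 114.4]
contact_force: [2.4, 3.8, 3.5]
width: 24.5
finger_force: 59.7
```

Call:
step_arm:
  commands:
    - [[0,0,0,-10,0,0,0],[0,0,0,-40,0,0,0],[0,0,0,-80,0,0,0],[0,0,0,-80,0,0,0]]

```text
time_s: 12.0
tcp_pos: [427.8, 39.0, 115.3]
tcp_rot: [179.6, 0.1, 114.4]
contact_force: [0.3, -0.2, -1.4]
width: 24.6
finger_force: 59.7
```

```bash
python3 - <<'E'
from h import *
from scipy.optimize import least_squares
np.set_printoptions(suppress=True,precision=3)
st(); s=manip.state(); p=s['tcp_pos']; Rm=R.from_euler('xyz',s['tcp_rot'],degrees=True).as_matrix()
# refine spindle: joint fit of pose (pivot xy, yaw, angle) from clouds of both cams
bias={'side':np.array([1.9,-.6,.3]),'top':np.array([-1.9,.6,-.5])}
for n in bias:
    S=np.load(n+'_S.npy')-bias[n]
    def dirs(p): return np.array([-np.cos(p[2])*np.cos(p[3]),-np.sin(p[2])*np.cos(p[3]),-np.sin(p[3])])
    def g(p): dd=dirs(p); q=S-[640,p[0],p[1]]; return np.linalg.norm(q-np.outer(q@dd,dd),axis=1)-19.5
    f=least_squares(g,[73,216,0,.2],loss='soft_l1',f_scale=.7); r=g(f.x)
    q=S-[640,f.x[0],f.x[1]]; t=q@dirs(f.x); print(n,f.x,'med',np.median(abs(r)))
    for lo in range(-30,24,6):
        m=(t>=lo)&(t<lo+6); 
        if m.sum()>3: print(lo,m.sum(),np.median(r[m]))
    print('tmax',np.percentile(t[abs(r)<2.5],[97,99,100]))
E
```

```text
{'time_s': np.float64(12.0), 'joints': array([-11.13,  -7.59, 120.12,   0.18,  67.1 , -35.6 ]), 'tcp_pos': array([427.84,  38.96, 115.25]), 'tcp_rot': array([179.6 ,   0.08, 114.4 ]), 'contact_force': array([ 0.27, -0.17, -1.38]), 'wrist_torque': array([0.01, 0.03, 0.04]), 'finger_force': np.float64(59.72), 'width': np.float64(24.55)}
side [ 74.063 217.87   -0.029   0.262] med 1.2767932262216917
-30 34 -0.021171287042317743
-24 65 0.17056757166010073
-18 72 0.4216726256567238
-12 75 0.5840379180833324
-6 67 -0.08171305577273813
0 64 -0.8097768800928087
6 60 0.03099986897036011
12 85 -0.9051483991348661
18 59 -4.999611519888019
tmax [17.936 19.378 20.434]
top [ 72.248 217.282   0.022   0.291] med 1.2740682019602367
-30 58 0.41695152395736024
-24 58 0.9379091000111472
-18 61 0.5876771803288001
-12 59 0.724791585804418
-6 53 -0.6861038883878372
0 56 -0.6536703565167361
6 56 0.0141936266751852
12 55 0.19611323402297032
tmax [16.667 17.203 18.427]
```

```bash
python3 - <<'E'
from h import *
from scipy.optimize import least_squares
np.set_printoptions(suppress=True,precision=3)
bias={'side':np.array([1.9,-.6,.3]),'top':np.array([-1.9,.6,-.5])}
C={n:np.load(n+'_S.npy')-bias[n] for n in bias}
def geo(p): # pivot x,y, psi, a
    X=np.array([np.cos(p[2])*np.cos(p[3]),np.sin(p[2])*np.cos(p[3]),np.sin(p[3])]); Y=np.array([-np.sin(p[2]),np.cos(p[2]),0]); Z=np.cross(X,Y)
    P=np.array([p[0],p[1],230]); return P,X,Y,Z
ball={'side':np.array([685.56,122.51,328.63])-bias['side'],'top':np.array([681.81,121.39,326.76])-bias['top']}
bm=(ball['side']+ball['top'])/2
def res(p,full=False):
    P,X,Y,Z=geo(p); out=[]
    for i,n in enumerate(C):
        q=C[n]-P; t=-(q@X); rad=np.linalg.norm(q+np.outer(t,X),axis=1)
        m1=(t>70)&(t<84); m2=(t>45)&(t<64)
        r=np.where(m1,rad-19.5,np.where(m2,rad-p[4],0)); r=np.clip(r,-4,4)
        out.append(r)
        if full: print(n,m1.sum(),m2.sum(),np.median(r[m1]),np.median(r[m2]),'tmax',np.percentile(t[rad<22],[95,98,99.5]))
    out.append(10*(P+47*Y+100*Z-bm)); return np.concatenate(out)
for a0 in (.1,.2,.3):
    f=least_squares(res,[705,75,0,a0,21],loss='soft_l1',f_scale=1,diff_step=1e-4); print(f.cost,f.x)
res(f.x,True); P,X,Y,Z=geo(f.x); print('mouth',P-85*X,'ball',P+47*Y+100*Z,bm)
# face plane
S=C['side']; q=S-P; t=-(q@X); rad=np.linalg.norm(q+np.outer(t,X),axis=1); m=(abs(t-85)<4)&(rad<17.5)&(rad>10); F=S[m]; print(m.sum())
if m.sum()>8: n=np.linalg.svd(F-F.mean(0))[2][2]; print('face normal',n*np.sign(n[0]),X,'t',t[m].mean())
E
```

```text
679.9250762262782 [705.954  75.599   0.031   0.201  21.375]
678.640297050671 [705.887  75.532   0.03    0.2    21.285]
683.9758470325476 [705.674  75.858   0.036   0.201  21.335]
side 158 229 -0.8703454186908548 -0.17180654495711423 tmax [85.958 86.363 86.646]
top 130 184 -0.09570365204355724 0.21562283359233625 tmax [83.948 85.397 85.855]
mouth [622.448  72.838 212.992] ball [683.974 122.102 327.978] [683.685 121.95  327.795]
69
face normal [0.976 0.074 0.207] [0.979 0.036 0.2  ] t 85.00683802920246
```

```bash
cat >> h.py <<'E'
M=np.array([622.5,72.8,213.]); PSI,A0=np.degrees(.033),np.degrees(.204)
X=ax(PSI,A0); TI=tool(X)
def pre(gap,z=19.): return M-X*(gap+62)+TI[:,2]*z
E
python3 - <<'E'
from h import *
s=manip.state(); R0=R.from_euler('xyz',s['tcp_rot'],degrees=True); p0=s['tcp_pos']; pt=pre(61)
print(pt,X)
rv=R0.inv()*R.from_matrix(TI); rv=rv.as_rotvec(); Rm=R0*R.from_rotvec(rv/2); pm=(np.array(p0)+pt)/2
go(pm,Rm.as_matrix()); go(pt,TI,pm,Rm.as_matrix())
E
```

```text
[505.96317541  68.95288819 169.47565915] [0.9787309  0.03230985 0.202588  ]
shift [ -2.5  42.  -26.8] turn [-0.057 -0.087 -0.587]
shift [-27.8  34.3 -23.2] turn [-0.057 -0.087 -0.587]
```

Call:
step_arm:
  commands:
    - [[0,-2,42,-27,-0.057,-0.087,-0.587],[0,-2,42,-27,-0.057,-0.087,-0.587],[0,-2,42,-27,-0.057,-0.087,-0.587],[0,-2,42,-27,-0.057,-0.087,-0.587],[0,-2,42,-27,-0.057,-0.087,-0.587]]

```text
time_s: 12.5
tcp_pos: [462.1, 55.4, 136.0]
tcp_rot: [178.3, 5.3, 148.0]
contact_force: [-0.5, -0.0, -1.5]
width: 24.8
finger_force: 59.7
```

Call:
step_arm:
  commands:
    - [[0,-28,34,-23,-0.057,-0.087,-0.587],[0,-28,34,-23,-0.057,-0.087,-0.587],[0,-28,34,-23,-0.057,-0.087,-0.587],[0,-28,34,-23,-0.057,-0.087,-0.587],[0,-28,34,-23,-0.057,-0.087,-0.587]]

```text
time_s: 13.0
tcp_pos: [502.1, 69.6, 163.0]
tcp_rot: [179.8, 11.0, -178.3]
contact_force: [-0.0, 0.1, -0.7]
width: 24.6
finger_force: 59.7
```

Call:
step_arm:
  commands:
    - [[0,0,0,0,0,0,0],[0,0,0,0,0,0,0],[0,0,0,0,0,0,0]]

```text
time_s: 13.3
tcp_pos: [503.4, 69.9, 164.1]
tcp_rot: [179.9, 11.2, -178.3]
contact_force: [0.8, -0.4, -1.6]
width: 24.8
finger_force: 59.7
```

```bash
python3 - <<'E'
from h import *
from scipy.optimize import least_squares
np.set_printoptions(suppress=True,precision=3)
st(); s=manip.state(); p=s['tcp_pos']; Rm=R.from_euler('xyz',s['tcp_rot'],degrees=True).as_matrix()
bias={'side':np.array([1.9,-.6,.3]),'top':np.array([-1.9,.6,-.5])}
ims=[]
for n in bias:
    g,d=manip.grab_frame(n); np.save(n+'5.npy',d)
    u,w=proj(n,M-X*40).astype(int); ims.append(cv2.resize(g[w-50:w+50,u-60:u+60,::-1],(400,333),interpolation=cv2.INTER_CUBIC))
    B=(cloud(n,d,np.ones_like(d,bool))-bias[n]-p)@Rm   # chuck along -x, grasp at x=0,z=-19
    B=B[(B[:,0]<-17)&(B[:,0]>-100)&(np.hypot(B[:,1],B[:,2]+19)<19)]
    print(n,len(B))
    def rad(x): # x chuck coord (tool -x) relative to face at -62-> tool x=-62-off
        c=-x-62
        return np.where(c<-8,10,np.where(c<0,15,9-.05*c))
    def res(q):
        c=B[:,0]; y=q[0]+q[2]*c; z=-19+q[1]+q[3]*c
        return np.clip(np.hypot(B[:,1]-y,B[:,2]-z)-rad(c-q[4]),-4,4)
    f=least_squares(res,[0,0,0,0,0],loss='soft_l1',f_scale=.7,diff_step=1e-3,x_scale=[1,1,.02,.02,1]); print('y0,z0,yaw,pitch,axial',f.x,np.median(abs(f.fun)), 'xmin',np.sort(B[:,0])[:6])
cv2.imwrite('pics/c5.png',np.hstack(ims))
go(pre(61),TI)
E
```

```text
{'time_s': np.float64(13.3), 'joints': array([ -6.93,  -7.68, 115.01,   2.06,  61.67, -99.48]), 'tcp_pos': array([503.38,  69.88, 164.09]), 'tcp_rot': array([ 179.86,   11.17, -178.27]), 'contact_force': array([ 0.79, -0.4 , -1.64]), 'wrist_torque': array([ 0.  ,  0.12, -0.  ]), 'finger_force': np.float64(59.72), 'width': np.float64(24.76)}
side 166
y0,z0,yaw,pitch,axial [2.475 1.346 0.012 0.018 2.114] 0.8605414604444594 xmin [-96.135 -95.617 -95.236 -95.192 -94.541 -94.231]
top 340
y0,z0,yaw,pitch,axial [-3.109  1.24  -0.026  0.023  4.343] 1.349891876848635 xmin [-96.078 -96.06  -94.56  -94.487 -94.441 -94.418]
shift [-3.5 -1.  -4.7] turn [ 0.002 -0.009 -0.002]
```

View pics/c5.png

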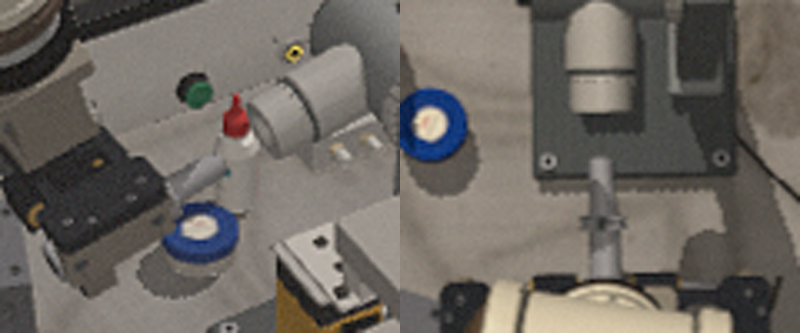

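The shank is lined up with the spindle in both views (tip at left-half (225,165), mouth at ~(265,130)). Now I'll approach with a small pitch correction.

```bash
cat >> h.py <<'E'
T2=TI@R.from_rotvec([0,.013,0]).as_matrix()
def pre2(gap,dy=0,dz=0): return M-X*gap-T2@np.array([-60.5,0,-19.])+np.array([0,dy,dz])
E
python3 - <<'E'
from h import *
go(pre2(42),T2)
E
```

```text
shift [-23.8  -1.   -5.7] turn [ 0.002  0.004 -0.002]
```

Call:
step_arm:
  commands:
    - [[0,-8,-1,-6,0,0.004,-0.002],[0,-16,-1,-6,0,0.004,-0.002],[0,-23,-1,-6,0,0.004,-0.002],[0,-23,-1,-6,0,0.004,-0.002],[0,-23,-1,-6,0,0.004,-0.002]]

```text
time_s: 13.9
tcp_pos: [524.8, 69.6, 174.3]
tcp_rot: [179.9, 10.9, -178.0]
contact_force: [0.4, -0.6, -1.3]
width: 24.7
finger_force: 59.7
```

```bash
python3 - <<'E'
from h import *
np.set_printoptions(suppress=True,precision=2)
st(); go(pre2(42),T2)
ims=[]; Y=np.cross([0,0,1],X); Y/=np.linalg.norm(Y); F=np.c_[X,Y,np.cross(X,Y)]
for n in ('side','top'):
    g,d=manip.grab_frame(n); np.save(n+'6.npy',d)
    u,w=proj(n,M-X*15).astype(int); ims.append(cv2.resize(g[w-30:w+30,u-36:u+36,::-1],(400,333),interpolation=cv2.INTER_CUBIC))
    B=(cloud(n,d,np.ones_like(d,bool))-M)@F; B=B[np.hypot(B[:,1],B[:,2])<28]
    for lo,hi,rr in ((-58,-52,10),(-36,-22,0),(-22,-8,0),(2,14,19.5)):
        q=B[(B[:,0]>lo)&(B[:,0]<hi)]
        if len(q)>4: print(n,lo,len(q),'y mid',(np.percentile(q[:,1],3)+np.percentile(q[:,1],97))/2,'halfw',np.ptp(np.percentile(q[:,1],[3,97]))/2,'ztop',np.percentile(q[:,2],97))
cv2.imwrite('pics/c6.png',np.hstack(ims))
E
```

```text
{'time_s': np.float64(13.9), 'joints': array([ -6.62,  -4.72, 111.06,   1.95,  62.87, -99.32]), 'tcp_pos': array([524.82,  69.59, 174.32]), 'tcp_rot': array([ 179.89,   10.93, -178.03]), 'contact_force': array([ 0.36, -0.56, -1.31]), 'wrist_torque': array([0.06, 0.16, 0.01]), 'finger_force': np.float64(59.72), 'width': np.float64(24.75)}
shift [-0.8 -0.   0.1] turn [ 0. -0.  0.]
side -36 64 y mid -3.126133225201327 halfw 6.493956061626415 ztop 9.590037600605292
side -22 57 y mid -1.7590891239085389 halfw 6.221736055431596 ztop 9.70645755271291
side 2 150 y mid -3.9667503471188104 halfw 15.393629138388054 ztop 21.402445256465572
top -58 28 y mid -0.736504568942336 halfw 12.920814594850494 ztop 16.06499752521296
top -36 56 y mid -0.2796148267316947 halfw 7.33987138578431 ztop 11.861899120920878
top -22 43 y mid 0.36665268385681404 halfw 6.327540566750114 ztop 9.715106128947877
top 2 110 y mid -0.21713272513999016 halfw 18.62393766781293 ztop 21.836590986486367
```

View pics/c6.png

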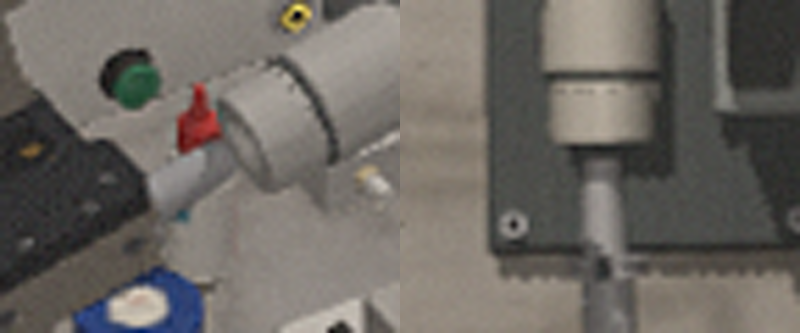

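Tip is centred on the mouth in both views. Inserting gently now.

Call:
step_arm:
  commands:
    - [[0,-6,0,0,0,0,0],[0,-12,0,0,0,0,0],[0,-18,0,0,0,0,0],[0,-18,0,0,0,0,0]]

```text
time_s: 14.4
tcp_pos: [543.4, 70.1, 178.4]
tcp_rot: [179.9, 11.0, -178.0]
contact_force: [0.3, -0.1, -2.2]
width: 24.7
finger_force: 59.7
```

```bash
python3 -c "
from h import *
st(); go(pre2(10),T2); s=manip.state(); print('chuck frame F',T2.T@s['contact_force'])"
```

```text
{'time_s': np.float64(14.4), 'joints': array([ -6.3 ,  -2.12, 108.11,   1.87,  63.12, -98.97]), 'tcp_pos': array([543.43,  70.07, 178.38]), 'tcp_rot': array([ 179.9 ,   11.02, -178.03]), 'contact_force': array([ 0.31, -0.12, -2.24]), 'wrist_torque': array([-0.  ,  0.2 ,  0.05]), 'finger_force': np.float64(59.72), 'width': np.float64(24.68)}
shift [-13.8   0.1   0.2] turn [0.002 0.001 0.001]
chuck frame F [ 0.12439019 -0.13182351  2.25621061]
```

Call:
step_arm:
  commands:
    - [[0,-5,0,0,0,0,0],[0,-10,0,0,0,0,0],[0,-15,0,0,0,0,0],[0,-15,0,0,0,0,0]]

```text
time_s: 14.8
tcp_pos: [557.9, 70.6, 181.1]
tcp_rot: [179.9, 11.0, -178.0]
contact_force: [-0.1, -0.3, -0.9]
width: 24.7
finger_force: 59.7
```

```bash
python3 -c "
from h import *
st(); go(pre2(0),T2); s=manip.state(); print('chuck frame F',T2.T@s['contact_force'])"
```

```text
{'time_s': np.float64(14.8), 'joints': array([-6.0500e+00, -4.0000e-02,  1.0575e+02,  1.8100e+00,  6.3410e+01,
       -9.8690e+01]), 'tcp_pos': array([557.9 ,  70.6 , 181.11]), 'tcp_rot': array([ 179.9 ,   11.01, -178.03]), 'contact_force': array([-0.14, -0.27, -0.9 ]), 'wrist_torque': array([ 0.03,  0.19, -0.07]), 'finger_force': np.float64(59.72), 'width': np.float64(24.72)}
shift [-9.   0.1 -0. ] turn [0.002 0.001 0.001]
chuck frame F [ 0.31757743 -0.26542503  0.85326318]
```

Still free at roughly a 9 mm gap. Next I advance to first contact.

Call:
step_arm:
  commands:
    - [[0,-2,0,0,0,0,0],[0,-4,0,0,0,0,0],[0,-4,0,0,0,0,0]]

```text
time_s: 15.1
tcp_pos: [561.3, 70.7, 181.7]
tcp_rot: [179.9, 11.0, -178.0]
contact_force: [0.6, -0.4, -0.2]
width: 24.8
finger_force: 59.7
```

Call:
step_arm:
  commands:
    - [[0,-1,0,0,0,0,0],[0,-2,0,0,0,0,0],[0,-2,0,0,0,0,0]]

```text
time_s: 15.4
tcp_pos: [562.4, 70.9, 181.5]
tcp_rot: [179.9, 10.9, -178.0]
contact_force: [-4.1, -1.1, -1.5]
width: 24.5
finger_force: 59.7
```

```bash
python3 -c "
from h import *
st(); go(pre2(0),T2); s=manip.state(); print('chuck frame F',T2.T@s['contact_force'])"
```

```text
{'time_s': np.float64(15.4), 'joints': array([ -5.96,   0.73, 104.9 ,   1.78,  63.63, -98.58]), 'tcp_pos': array([562.36,  70.89, 181.51]), 'tcp_rot': array([ 179.89,   10.86, -178.03]), 'contact_force': array([-4.1 , -1.12, -1.55]), 'wrist_torque': array([-0.12,  0.75, -0.17]), 'finger_force': np.float64(59.71), 'width': np.float64(24.46)}
shift [-4.6 -0.1 -0.5] turn [ 0.002 -0.001  0.001]
chuck frame F [ 4.34933221 -0.98075977  0.73339024]
```

Call:
step_arm:
  commands:
    - [[0,-1,-0.2,-0.1,0,0,0],[0,-2,-0.2,-0.1,0,0,0],[0,-2,-0.2,-0.1,0,0,0],[0,-2,-0.2,-0.1,0,0,0]]

```text
time_s: 15.8
tcp_pos: [563.1, 71.0, 181.3]
tcp_rot: [179.9, 10.7, -178.0]
contact_force: [-8.4, -1.4, -0.6]
width: 24.8
finger_force: 59.7
```

```bash
python3 -c "
from h import *
st(); go(pre2(0),T2); s=manip.state(); print('chuck frame F',T2.T@s['contact_force'])"
```

```text
{'time_s': np.float64(15.8), 'joints': array([ -5.94,   0.99, 104.65,   1.78,  63.8 , -98.57]), 'tcp_pos': array([563.07,  71.01, 181.27]), 'tcp_rot': array([ 179.87,   10.69, -178.02]), 'contact_force': array([-8.43, -1.43, -0.57]), 'wrist_torque': array([-0.11,  1.32, -0.13]), 'finger_force': np.float64(59.71), 'width': np.float64(24.83)}
shift [-3.9 -0.2 -0.9] turn [ 0.003 -0.004  0.002]
chuck frame F [ 8.42308843 -1.15124227 -1.04858021]
```

Call:
step_arm:
  commands:
    - [[0,0,-0.4,-0.6,0,0.003,0],[0,-1,-0.4,-0.6,0,0.003,0],[0,-2,-0.4,-0.7,0,0.003,0],[0,-2,-0.4,-0.7,0,0.003,0]]

```text
time_s: 16.2
tcp_pos: [563.5, 71.0, 181.4]
tcp_rot: [179.8, 10.3, -178.0]
contact_force: [-12.0, -0.4, 0.4]
width: 24.7
finger_force: 59.7
```

```bash
python3 -c "
from h import *
st(); go(pre2(0),T2); s=manip.state(); print('chuck frame F',T2.T@s['contact_force'])"
```

```text
{'time_s': np.float64(16.2), 'joints': array([ -5.93,   1.34, 104.23,   1.75,  64.26, -98.55]), 'tcp_pos': array([563.54,  70.98, 181.44]), 'tcp_rot': array([ 179.83,   10.31, -178.01]), 'contact_force': array([-11.99,  -0.38,   0.36]), 'wrist_torque': array([ 0.06,  1.92, -0.07]), 'finger_force': np.float64(59.71), 'width': np.float64(24.65)}
shift [-3.4 -0.1 -0.8] turn [ 0.003 -0.011  0.002]
chuck frame F [11.71273569  0.02049388 -2.63603813]
```

Call:
step_arm:
  commands:
    - [[0,0,0,-0.5,0,-0.01,0],[0,0,0,-0.8,0,-0.01,0],[0,0,0,-0.8,0,-0.01,0],[0,0,0,-0.8,0,-0.01,0]]

```text
time_s: 16.6
tcp_pos: [563.7, 71.0, 182.1]
tcp_rot: [179.8, 10.9, -178.0]
contact_force: [-9.3, 0.2, -2.4]
width: 24.7
finger_force: 59.7
```

```bash
python3 -c "
from h import *
st(); go(pre2(0),T2); s=manip.state(); print('chuck frame F',T2.T@s['contact_force'])"
```

```text
{'time_s': np.float64(16.6), 'joints': array([ -5.98,   0.84, 104.73,   1.88,  63.63, -98.66]), 'tcp_pos': array([563.72,  71.03, 182.07]), 'tcp_rot': array([ 179.82,   10.94, -178.02]), 'contact_force': array([-9.29,  0.24, -2.35]), 'wrist_torque': array([ 0.06,  1.7 , -0.12]), 'finger_force': np.float64(59.71), 'width': np.float64(24.73)}
shift [-3.1 -0.2 -0.2] turn [ 0.003 -0.     0.002]
chuck frame F [9.55319017 0.54453423 0.54667103]
```

Call:
step_arm:
  commands:
    - [[0,-1,0,-0.3,0,-0.004,0],[0,-2,0,-0.6,0,-0.008,0],[0,-2.5,0,-0.7,0,-0.008,0],[0,-2.5,0,-0.7,0,-0.008,0]]

```text
time_s: 17.0
tcp_pos: [564.2, 71.1, 181.9]
tcp_rot: [179.8, 11.1, -178.0]
contact_force: [-12.6, -0.2, -2.7]
width: 24.8
finger_force: 59.7
```

```bash
python3 -c "
from h import *
st(); go(pre2(0),T2); s=manip.state(); print('chuck frame F',T2.T@s['contact_force'])"
```

```text
{'time_s': np.float64(17.0), 'joints': array([ -5.98,   0.79, 104.82,   1.92,  63.41, -98.68]), 'tcp_pos': array([564.25,  71.12, 181.94]), 'tcp_rot': array([ 179.81,   11.12, -178.01]), 'contact_force': array([-12.55,  -0.18,  -2.71]), 'wrist_torque': array([ 0.02,  2.42, -0.15]), 'finger_force': np.float64(59.71), 'width': np.float64(24.78)}
shift [-2.6 -0.2 -0.4] turn [0.004 0.003 0.002]
chuck frame F [12.83523335  0.23908806  0.27813249]
```

Side load is now small, so I keep pressing to about 17 N and hold.

Call:
step_arm:
  commands:
    - [[0,-1,0,-0.3,0,-0.003,0],[0,-2,0,-0.6,0,-0.005,0],[0,-2.5,0,-0.7,0,-0.006,0],[0,-2.5,0,-0.7,0,-0.006,0],[0,-2.5,0,-0.7,0,-0.006,0]]

```text
time_s: 17.5
tcp_pos: [564.9, 71.3, 181.9]
tcp_rot: [179.8, 11.2, -178.0]
contact_force: [-17.1, -1.0, -2.9]
width: 24.6
finger_force: 59.7
```

```bash
python3 -c "
from h import *
st(); go(pre2(0),T2); s=manip.state(); print('chuck frame F',T2.T@s['contact_force'])"
```

```text
{'time_s': np.float64(17.5), 'joints': array([ -5.97,   0.82, 104.81,   1.96,  63.3 , -98.7 ]), 'tcp_pos': array([564.94,  71.33, 181.91]), 'tcp_rot': array([ 179.79,   11.22, -178.01]), 'contact_force': array([-17.14,  -1.03,  -2.9 ]), 'wrist_torque': array([-0.01,  3.03, -0.22]), 'finger_force': np.float64(59.72), 'width': np.float64(24.61)}
shift [-1.9 -0.4 -0.6] turn [0.004 0.005 0.002]
chuck frame F [17.39869922 -0.46131259 -0.41037331]
```

Call:
step_arm:
  commands:
    - [[0,0,0,-0.3,0,0,0],[0,-0.3,0,-0.3,0,0,0],[0,-0.3,0,-0.3,0,0,0],[0,-0.5,0,-0.3,0,0,0],[0,-0.5,0,-0.3,0,0,0]]

```text
time_s: 18.0
tcp_pos: [565.2, 71.3, 182.1]
tcp_rot: [179.8, 11.2, -178.0]
contact_force: [-18.1, -1.1, -3.1]
width: 24.7
finger_force: 59.7
```

```bash
python3 -c "
from h import *
st(); go(pre2(0),T2); s=manip.state(); print('chuck frame F',T2.T@s['contact_force'])"
```

```text
{'time_s': np.float64(18.0), 'joints': array([ -5.97,   0.87, 104.73,   1.95,  63.36, -98.68]), 'tcp_pos': array([565.16,  71.32, 182.13]), 'tcp_rot': array([ 179.79,   11.18, -178.01]), 'contact_force': array([-18.11,  -1.1 ,  -3.13]), 'wrist_torque': array([-0.01,  3.19, -0.27]), 'finger_force': np.float64(59.72), 'width': np.float64(24.67)}
shift [-1.7 -0.4 -0.4] turn [0.004 0.004 0.002]
chuck frame F [18.39784749 -0.50668636 -0.37347059]
```

Call:
step_arm:
  commands:
    - [[0,-0.5,0,-0.2,0,-0.001,0],[0,-0.5,-0.1,-0.4,0,-0.001,0],[0,-0.5,-0.1,-0.4,0,-0.001,0],[0,-0.5,-0.1,-0.4,0,-0.001,0],[0,-0.5,-0.1,-0.4,0,-0.001,0]]

```text
time_s: 18.5
tcp_pos: [565.4, 71.4, 182.4]
tcp_rot: [179.8, 11.2, -178.0]
contact_force: [-17.6, -0.8, -3.7]
width: 24.6
finger_force: 59.7
```

```bash
python3 - <<'E'
from h import *
np.set_printoptions(suppress=True,precision=2)
st(); go(pre2(0),T2); s=manip.state(); print('chuck frame F',T2.T@s['contact_force'])
ims=[]; Y=np.cross([0,0,1],X); Y/=np.linalg.norm(Y); F=np.c_[X,Y,np.cross(X,Y)]
bias={'side':np.array([1.9,-.6,.3]),'top':np.array([-1.9,.6,-.5])}
for n in ('side','top'):
    g,d=manip.grab_frame(n); np.save(n+'7.npy',d)
    u,w=proj(n,M).astype(int); ims.append(cv2.resize(g[w-21:w+21,u-25:u+25,::-1],(400,333),interpolation=cv2.INTER_NEAREST))
    B=(cloud(n,d,np.ones_like(d,bool))-bias[n]-M)@F; B=B[np.hypot(B[:,1],B[:,2])<28]
    print(n,[(lo,round(float(np.percentile(B[(B[:,0]>lo)&(B[:,0]<=lo+2)][:,2],92)),1)) for lo in range(-20,12,2) if ((B[:,0]>lo)&(B[:,0]<=lo+2)).sum()>4])
cv2.imwrite('pics/c7.png',np.hstack(ims))
E
```

```text
{'time_s': np.float64(18.5), 'joints': array([ -5.97,   0.87, 104.71,   1.97,  63.37, -98.7 ]), 'tcp_pos': array([565.35,  71.36, 182.36]), 'tcp_rot': array([ 179.78,   11.21, -178.01]), 'contact_force': array([-17.57,  -0.77,  -3.65]), 'wrist_torque': array([ 0.04,  3.17, -0.2 ]), 'finger_force': np.float64(59.72), 'width': np.float64(24.63)}
shift [-1.4 -0.4 -0.2] turn [0.   0.01 0.  ]
chuck frame F [17.96 -0.19  0.25]
side [(-2, 6.1), (0, 6.9), (2, 12.3), (4, 18.1), (6, 19.9), (8, 19.6), (10, 20.8)]
top [(-20, 10.3), (-18, 11.2), (-16, 12.4), (-14, 13.1), (-12, 16.9), (-10, 17.9), (-8, 12.9), (-6, 17.1), (-4, 12.4), (-2, 20.0), (0, 21.5), (2, 20.3), (4, 20.2), (6, 20.2), (8, 19.9), (10, 19.5)]
```

View pics/c7.png

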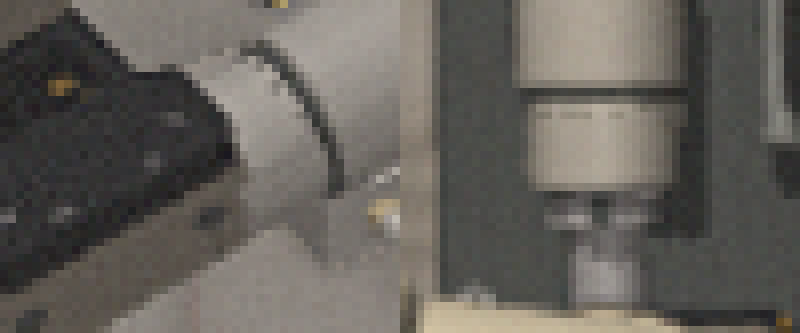

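Call:
step_arm:
  commands:
    - [[0,-0.4,0,0,0,0,0],[0,-0.8,0,0,0,0,0],[0,-1,0,0,0,0,0],[0,-1,0,0,0,0,0],[0,-1,0,0,0,0,0]]

```text
time_s: 19.1
tcp_pos: [565.6, 71.4, 182.2]
tcp_rot: [179.8, 11.1, -178.0]
contact_force: [-20.1, -1.2, -2.9]
width: 24.5
finger_force: 59.7
```

Call:
step_arm:
  commands:
    - [[0,0,0,0,0,0,0],[0,0,0,0,0,0,0],[0,0,0,0,0,0,0],[0,0,0,0,0,0,0],[0,0,0,0,0,0,0]]

```text
time_s: 19.6
tcp_pos: [565.6, 71.4, 182.2]
tcp_rot: [179.8, 11.1, -178.0]
contact_force: [-20.5, -1.2, -4.1]
width: 24.6
finger_force: 59.7
```

```bash
python3 -c "
from h import *
st(); go(pre2(0),T2); s=manip.state(); print('chuck frame F',T2.T@s['contact_force'])"
```

```text
{'time_s': np.float64(19.6), 'joints': array([ -5.96,   1.  , 104.58,   1.95,  63.47, -98.68]), 'tcp_pos': array([565.59,  71.41, 182.17]), 'tcp_rot': array([ 179.77,   11.09, -178.01]), 'contact_force': array([-20.54,  -1.22,  -4.09]), 'wrist_torque': array([-0.01,  3.6 , -0.14]), 'finger_force': np.float64(59.72), 'width': np.float64(24.6)}
shift [-1.2 -0.5 -0.5] turn [0.004 0.003 0.002]
chuck frame F [20.97282701 -0.53914052  0.11276552]
```

Call:
step_arm:
  commands:
    - [[0,2,0,0.6,0,0.005,0],[0,4,0,1,0,0.01,0],[0,4,0,1,0,0.01,0],[0,4,0,1,0,0.01,0]]

```text
time_s: 20.0
tcp_pos: [565.3, 71.4, 182.7]
tcp_rot: [179.8, 11.0, -178.0]
contact_force: [-10.5, 1.2, -3.0]
width: 24.8
finger_force: 59.7
```

```bash
python3 -c "
from h import *
st(); go(pre2(0),T2); s=manip.state(); print('chuck frame F',T2.T@s['contact_force'])"
```

```text
{'time_s': np.float64(20.0), 'joints': array([ -5.96,   0.97, 104.55,   1.94,  63.58, -98.66]), 'tcp_pos': array([565.31,  71.35, 182.68]), 'tcp_rot': array([ 179.77,   11.05, -178.02]), 'contact_force': array([-10.53,   1.21,  -3.04]), 'wrist_torque': array([ 0.24,  1.99, -0.08]), 'finger_force': np.float64(59.72), 'width': np.float64(24.81)}
shift [-1.4 -0.4  0.1] turn [0.004 0.002 0.001]
chuck frame F [10.86992153  1.55286294  0.99894909]
```

Call:
step_arm:
  commands:
    - [[0,2,0,0.3,0,0.005,0],[0,4,0,0.6,0,0.01,0],[0,4,0,0.6,0,0.01,0],[0,4,0,0.6,0,0.01,0]]

```text
time_s: 20.4
tcp_pos: [564.9, 70.9, 183.7]
tcp_rot: [179.8, 11.0, -178.0]
contact_force: [-1.7, 4.1, -5.9]
width: 24.5
finger_force: 59.7
```

Call:
step_arm:
  commands:
    - [[0.35,0,0,0,0,0,0],[0.45,0,0,0,0,0,0],[0.5,0,0,0,0,0,0],[0.6,0,0,0,0,0,0],[0.6,0,0,0,0,0,0]]

```text
time_s: 20.9
tcp_pos: [566.2, 70.0, 185.3]
tcp_rot: [179.9, 11.2, -178.0]
contact_force: [-0.3, 0.1, -0.1]
width: 55.0
finger_force: 0.0
```

Call:
step_arm:
  commands:
    - [[0.6,0,0,-30,0,0,0],[0.6,10,0,-70,0,0,0],[0.6,60,0,-100,0,0,0],[0.6,110,0,-100,0,0,0],[0.6,110,0,-100,0,0,0]]

```text
time_s: 21.4
tcp_pos: [434.6, 66.1, 260.4]
tcp_rot: [179.9, 11.0, -178.0]
contact_force: [0.6, 0.0, -0.2]
width: 55.2
finger_force: 0.0
```

```bash
python3 - <<'E'
from h import *
np.set_printoptions(suppress=True,precision=2)
st(); ims=[]; Y=np.cross([0,0,1],X); Y/=np.linalg.norm(Y); F=np.c_[X,Y,np.cross(X,Y)]
bias={'side':np.array([1.9,-.6,.3]),'top':np.array([-1.9,.6,-.5])}
for n in ('side','top'):
    g,d=manip.grab_frame(n); np.save(n+'8.npy',d)
    u,w=proj(n,M-15*X).astype(int); ims.append(cv2.resize(g[w-25:w+25,u-30:u+30,::-1],(400,333),interpolation=cv2.INTER_CUBIC))
    B=(cloud(n,d,np.ones_like(d,bool))-bias[n]-M)@F; B=B[np.hypot(B[:,1],B[:,2])<24]
    print(n,[(lo,round(float(np.percentile(np.hypot(B[:,1],B[:,2])[(B[:,0]>lo)&(B[:,0]<=lo+2)],90)),1)) for lo in range(-88,12,2) if ((B[:,0]>lo)&(B[:,0]<=lo+2)).sum()>4], 'xmin',np.sort(B[B[:,0]>-95][:,0])[:8])
cv2.imwrite('pics/c8.png',np.hstack(ims))
E
```

```text
{'time_s': np.float64(21.4), 'joints': array([  -8.82,  -24.04,  116.92,    2.21,   76.32, -101.13]), 'tcp_pos': array([434.56,  66.12, 260.38]), 'tcp_rot': array([ 179.9 ,   11.02, -178.02]), 'contact_force': array([ 0.61,  0.  , -0.22]), 'wrist_torque': array([0.04, 0.13, 0.01]), 'finger_force': np.float64(0.0), 'width': np.float64(55.24)}
side [(-82, 11.7), (-80, 14.0), (-78, 13.6), (-76, 14.4), (-74, 14.3), (-72, 14.6), (-70, 13.4), (-68, 14.0), (-66, 14.2), (-64, 15.3), (-62, 13.3), (-60, 14.1), (-58, 15.9), (-56, 14.5), (-54, 13.0), (-52, 14.4), (-50, 14.1), (-48, 12.0), (-46, 10.9), (-44, 10.9), (-42, 10.5), (-40, 11.8), (-38, 11.8), (-36, 11.0), (-34, 11.3), (-32, 11.7), (-30, 11.4), (-28, 11.6), (-26, 11.0), (-24, 12.6), (-22, 12.1), (-20, 11.4), (-18, 10.6), (-16, 10.3), (-14, 10.6), (-12, 16.5), (-10, 15.9), (-8, 15.8), (-6, 16.1), (-4, 16.3), (-2, 20.3), (0, 21.9), (2, 21.0), (4, 21.5), (6, 20.9), (8, 20.6), (10, 20.6)] xmin [-81.54 -81.05 -80.95 -80.93 -80.82 -80.65 -80.48 -80.48]
top [(-80, 14.6), (-78, 15.1), (-76, 14.3), (-74, 14.8), (-72, 14.9), (-70, 15.0), (-68, 14.2), (-66, 14.5), (-64, 14.3), (-62, 14.5), (-60, 15.0), (-58, 15.0), (-56, 15.6), (-54, 14.1), (-52, 15.6), (-50, 14.3), (-48, 11.9), (-46, 11.0), (-44, 14.3), (-42, 12.5), (-40, 10.9), (-38, 10.1), (-36, 11.3), (-34, 15.5), (-32, 12.5), (-30, 11.5), (-28, 12.0), (-26, 11.8), (-24, 11.4), (-22, 10.5), (-20, 11.8), (-18, 11.9), (-16, 12.1), (-14, 12.6), (-12, 16.7), (-10, 16.4), (-8, 18.9), (-6, 17.6), (-4, 16.0), (-2, 21.0), (0, 21.1), (2, 21.6), (4, 21.5), (6, 21.1), (8, 20.4), (10, 20.8)] xmin [-79.92 -79.92 -79.45 -79.32 -79.29 -79.16 -79.12 -79.07]
```

View pics/c8.png

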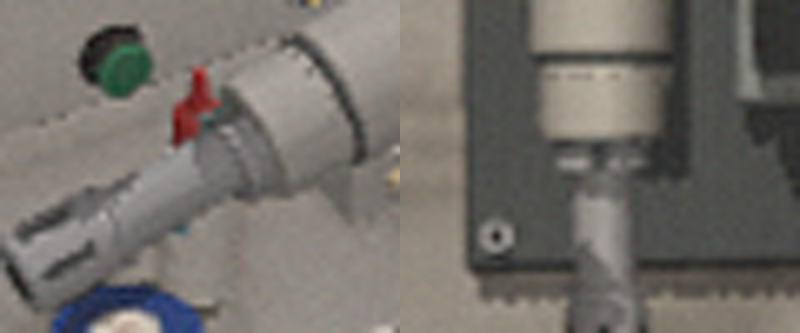

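Side view shows the flange against the nose, with the nut end 78.5–79.5 mm from the nose edge (78 expected). To be sure it is flush, I'll regrip unstressed and press once more.

Call:
step_arm:
  commands:
    - [[0.6,-60,1,0,0,0,0],[0.6,-110,1,0,0,0,0],[0.6,-110,1,40,0,0,0],[0.6,-110,1,80,0,0,0],[0.6,-110,1,102,0,0,0]]

```text
time_s: 22.0
tcp_pos: [566.8, 71.3, 178.4]
tcp_rot: [179.9, 10.8, -178.0]
contact_force: [-0.6, 1.1, -0.4]
width: 54.8
finger_force: 0.0
```

Call:
step_arm:
  commands:
    - [[0.6,0,0,0,0,0,0],[0.6,0,0,0,0,0,0],[0.3,0,0,0,0,0,0],[0,0,0,0,0,0,0],[0,0,0,0,0,0,0]]
  squeeze: 10

```text
time_s: 22.5
tcp_pos: [566.8, 71.2, 184.2]
tcp_rot: [179.9, 11.2, -178.0]
contact_force: [0.3, -0.1, -0.2]
width: 33.0
finger_force: 0.0
```

Call:
step_arm:
  commands:
    - [[0,0,0,0,0,0,0],[0,0,0,0,0,0,0],[0,0,0,0,0,0,0]]

```text
time_s: 22.8
tcp_pos: [566.4, 71.8, 183.3]
tcp_rot: [179.9, 11.2, -178.0]
contact_force: [0.2, 4.0, 1.9]
width: 25.8
finger_force: 10.0
```

```bash
python3 -c "
from h import *
st(); s=manip.state(); print('chuck frame F',T2.T@s['contact_force'])"
```

```text
{'time_s': np.float64(22.8), 'joints': array([ -5.86,   1.01, 104.45,   1.85,  63.5 , -98.52]), 'tcp_pos': array([566.39,  71.79, 183.34]), 'tcp_rot': array([ 179.85,   11.18, -178.02]), 'contact_force': array([0.2 , 3.97, 1.94]), 'wrist_torque': array([0.55, 0.  , 0.14]), 'finger_force': np.float64(9.99), 'width': np.float64(25.84)}
chuck frame F [-0.69548258  3.96429671 -1.84225447]
```

Call:
step_arm:
  commands:
    - [[0,0,1.5,-0.6,0,0,0],[0,0,1.5,-0.6,0,0,0],[0,0,1.5,-0.6,0,0,0]]
  squeeze: 60

```text
time_s: 23.1
tcp_pos: [566.3, 72.4, 183.5]
tcp_rot: [179.9, 11.2, -178.0]
contact_force: [1.8, -0.2, 1.2]
width: 24.5
finger_force: 60.0
```

Call:
step_arm:
  commands:
    - [[0,-1,0,-0.3,0,-0.004,0],[0,-3,0,-0.7,0,-0.009,0],[0,-5,0,-1.1,0,-0.014,0],[0,-5,0,-1.1,0,-0.014,0]]

```text
time_s: 23.5
tcp_pos: [566.8, 72.7, 182.7]
tcp_rot: [179.9, 11.3, -178.0]
contact_force: [-10.2, -2.6, 2.7]
width: 25.1
finger_force: 60.0
```

```bash
python3 -c "
from h import *
st(); s=manip.state(); print('chuck frame F',T2.T@s['contact_force'])"
```

```text
{'time_s': np.float64(23.5), 'joints': array([ -5.73,   1.01, 104.53,   1.79,  63.26, -98.36]), 'tcp_pos': array([566.75,  72.67, 182.73]), 'tcp_rot': array([ 179.91,   11.32, -178.02]), 'contact_force': array([-10.2 ,  -2.57,   2.65]), 'wrist_torque': array([-0.36,  1.71, -0.23]), 'finger_force': np.float64(59.99), 'width': np.float64(25.08)}
chuck frame F [ 9.590758   -2.22994963 -4.55529828]
```

Call:
step_arm:
  commands:
    - [[0,0,-0.9,-1.8,0,0,0],[0,-1,-0.9,-2,0,-0.003,0],[0,-3,-0.9,-2.4,0,-0.007,0],[0,-3,-0.9,-2.4,0,-0.007,0],[0,-3,-0.9,-2.4,0,-0.007,0]]

```text
time_s: 24.0
tcp_pos: [567.4, 72.5, 183.7]
tcp_rot: [179.8, 11.4, -178.0]
contact_force: [-12.1, -0.5, -1.0]
width: 24.9
finger_force: 60.0
```

```bash
python3 -c "
from h import *
st(); s=manip.state(); print('chuck frame F',T2.T@s['contact_force'])"
```

```text
{'time_s': np.float64(24.0), 'joints': array([ -5.8 ,   0.95, 104.5 ,   1.92,  63.25, -98.5 ]), 'tcp_pos': array([567.4 ,  72.52, 183.67]), 'tcp_rot': array([ 179.83,   11.44, -178.01]), 'contact_force': array([-12.09,  -0.46,  -1.01]), 'wrist_torque': array([-0.04,  2.12, -0.12]), 'finger_force': np.float64(59.98), 'width': np.float64(24.92)}
chuck frame F [12.06750438 -0.06366732 -1.30790466]
```

Call:
step_arm:
  commands:
    - [[0,-1,0,-0.6,0,-0.001,0],[0,-2,0,-0.8,0,-0.003,0],[0,-3,0,-1,0,-0.004,0],[0,-3,0,-1,0,-0.004,0],[0,-3,0,-1,0,-0.004,0]]

```text
time_s: 24.5
tcp_pos: [567.9, 72.7, 183.9]
tcp_rot: [179.8, 11.3, -178.0]
contact_force: [-18.2, -0.8, -1.0]
width: 24.5
finger_force: 60.0
```

Call:
step_arm:
  commands:
    - [[0,0,0,0,0,0,0],[0,0,0,0,0,0,0],[0,0,0,0,0,0,0],[0,0,0,0,0,0,0],[0,0,0,0,0,0,0]]

```text
time_s: 25.0
tcp_pos: [567.9, 72.6, 183.9]
tcp_rot: [179.8, 11.3, -178.0]
contact_force: [-18.2, -1.2, -0.3]
width: 24.6
finger_force: 60.0
```

```bash
python3 -c "
from h import *
st(); s=manip.state(); print('chuck frame F',T2.T@s['contact_force'])"
```

```text
{'time_s': np.float64(25.0), 'joints': array([ -5.78,   1.1 , 104.31,   1.9 ,  63.38, -98.48]), 'tcp_pos': array([567.95,  72.64, 183.85]), 'tcp_rot': array([ 179.82,   11.34, -178.01]), 'contact_force': array([-18.2 ,  -1.2 ,  -0.29]), 'wrist_torque': array([-0.13,  3.15, -0.19]), 'finger_force': np.float64(59.99), 'width': np.float64(24.57)}
chuck frame F [17.95592522 -0.60046822 -3.17551789]
```

Call:
step_arm:
  commands:
    - [[0,0,-0.2,-1.2,0,0,0],[0,-1,-0.2,-1.5,0,0,0],[0,-1,-0.2,-1.5,0,0,0],[0,-1,-0.2,-1.5,0,0,0],[0,-1,-0.2,-1.5,0,0,0]]

```text
time_s: 25.5
tcp_pos: [567.9, 72.6, 184.5]
tcp_rot: [179.8, 11.2, -178.0]
contact_force: [-17.1, -1.1, -3.9]
width: 24.7
finger_force: 60.0
```

Call:
step_arm:
  commands:
    - [[0,0,0,0,0,0,0],[0,0,0,0,0,0,0],[0,0,0,0,0,0,0],[0,0,0,0,0,0,0],[0,0,0,0,0,0,0]]

```text
time_s: 26.0
tcp_pos: [567.9, 72.7, 184.5]
tcp_rot: [179.8, 11.2, -178.0]
contact_force: [-17.9, -0.7, -3.7]
width: 24.6
finger_force: 60.0
```

```bash
python3 -c "
from h import *
st(); s=manip.state(); print('chuck frame F',T2.T@s['contact_force'])"
```

```text
{'time_s': np.float64(26.0), 'joints': array([ -5.79,   1.14, 104.18,   1.92,  63.6 , -98.48]), 'tcp_pos': array([567.86,  72.67, 184.52]), 'tcp_rot': array([ 179.79,   11.22, -178.01]), 'contact_force': array([-17.92,  -0.72,  -3.65]), 'wrist_torque': array([-0.06,  3.28, -0.17]), 'finger_force': np.float64(59.99), 'width': np.float64(24.61)}
chuck frame F [18.29779857 -0.12458402  0.18379106]
```

Call:
step_arm:
  commands:
    - [[0,3,0,0.5,0,0.005,0],[0,7,0,1.5,0,0.015,0],[0,7,0,1.5,0,0.015,0],[0,7,0,1.5,0,0.015,0]]

```text
time_s: 26.4
tcp_pos: [567.4, 72.4, 185.9]
tcp_rot: [179.8, 11.3, -178.0]
contact_force: [-4.8, 2.9, -9.4]
width: 24.3
finger_force: 60.0
```

Call:
step_arm:
  commands:
    - [[0.35,0,0,0,0,0,0],[0.45,0,0,0,0,0,0],[0.5,0,0,0,0,0,0],[0.6,0,0,0,0,0,0],[0.6,0,0,0,0,0,0]]

```text
time_s: 26.9
tcp_pos: [570.6, 71.6, 189.5]
tcp_rot: [179.9, 11.8, -178.0]
contact_force: [-0.3, -0.3, 0.0]
width: 55.0
finger_force: 0.0
```

Call:
step_arm:
  commands:
    - [[0.6,0,0,-30,0,0,0],[0.6,10,0,-70,0,0,0],[0.6,30,0,-120,0,0,0],[0.6,60,0,-170,0,0,0],[0.6,60,0,-200,0,0,0]]

```text
time_s: 27.4
tcp_pos: [468.9, 68.2, 374.3]
tcp_rot: [179.9, 11.7, -178.0]
contact_force: [1.7, -0.5, -0.3]
width: 55.4
finger_force: 0.0
```

```bash
python3 - <<'E'
from h import *
np.set_printoptions(suppress=True,precision=2)
st(); Y=np.cross([0,0,1],X); Y/=np.linalg.norm(Y); F=np.c_[X,Y,np.cross(X,Y)]
bias={'side':np.array([1.9,-.6,.3]),'top':np.array([-1.9,.6,-.5])}
for k in ('8','9'):
  for n in ('side',):
    if k=='9': g,d=manip.grab_frame(n); np.save(n+'9.npy',d)
    d=np.load(n+k+'.npy')
    B=(cloud(n,d,np.ones_like(d,bool))-bias[n]-M)@F; r=np.hypot(B[:,1],B[:,2]); B=B[r<24]; r=r[r<24]
    N=B[(r<16)&(B[:,0]<-40)&(B[:,0]>-95)]; print(k,n,'nut end',np.sort(N[:,0])[:6],'n(flange)',((r>13)&(B[:,0]>-15)&(B[:,0]<-2)).sum(),'nose min',np.sort(B[(r>17.5)&(B[:,0]>-8)][:,0])[:8])
for nme in ['handle_ball']: pass
PV=np.array([705.8,75.6,230]); Yp=np.array([-np.sin(.033),np.cos(.033),0]); Xh=np.array([np.cos(.033),np.sin(.033),0]); 
ball=lambda a: PV+47*Yp+100*(np.array([0,0,1])*np.cos(a)-Xh*np.sin(a))
print(ball(.204)); TD=tool(ax(PSI,0)); go(ball(.204)+[0,0,60],TD); 
E
```

```text
{'time_s': np.float64(27.4), 'joints': array([ -7.85, -19.67, 101.29,   2.07,  86.83, -99.74]), 'tcp_pos': array([468.87,  68.17, 374.33]), 'tcp_rot': array([ 179.92,   11.74, -178.02]), 'contact_force': array([ 1.7 , -0.49, -0.35]), 'wrist_torque': array([ 0.01,  0.04, -0.03]), 'finger_force': np.float64(0.0), 'width': np.float64(55.39)}
8 side nut end [-81.54 -81.05 -80.95 -80.93 -80.82 -80.65] n(flange) 57 nose min [-2.2  -1.8  -1.6  -1.47 -1.38 -1.28 -1.1  -1.09]
9 side nut end [-79.74 -79.69 -79.63 -79.61 -79.6  -79.52] n(flange) 44 nose min [-7.13 -4.85 -4.4  -2.17 -1.59 -1.18 -0.67 -0.62]
[684.   121.91 327.93]
shift [-211.3   46.5   41. ] turn [-0.    0.22  0.  ]
```

The nut end went 1.2 mm further in (length to nose about 78.1 mm, 78 expected), so the second press finished the seating. Next is the handle.

Call:
step_arm:
  commands:
    - [[0.6,-50,20,0,0,0.1,0],[0.6,-100,46,10,0,0.22,0],[0.6,-150,46,25,0,0.22,0],[0.6,-190,46,35,0,0.22,0],[0.6,-211,46,41,0,0.22,0]]

```text
time_s: 27.95
tcp_pos: [686.3, 122.1, 373.8]
tcp_rot: [179.9, -0.9, -178.0]
contact_force: [1.2, -0.8, 0.7]
width: 55.1
finger_force: 0.0
```

Call:
step_arm:
  commands:
    - [[0.6,0,0,0,0,0,0],[0.6,0,0,0,0,0,0],[0.6,0,0,0,0,0,0]]

```text
time_s: 28.25
tcp_pos: [683.4, 121.5, 376.5]
tcp_rot: [179.9, -0.8, -178.0]
contact_force: [0.2, 0.0, 0.1]
width: 55.2
finger_force: 0.0
```

```bash
cat >> h.py <<'E'
PV=np.array([705.8,75.6,230]); Yp=np.array([-np.sin(.033),np.cos(.033),0]); Xh=np.array([np.cos(.033),np.sin(.033),0])
ball=lambda a: PV+47*Yp+100*(np.array([0,0,1])*np.cos(a)-Xh*np.sin(a))
TD=tool(ax(PSI,0))
E
python3 -c "
from h import *
st(); go(ball(.204)+[0,0,-19],TD)"
```

```text
{'time_s': np.float64(28.25), 'joints': array([ 1.0000e-01,  2.6110e+01,  5.2670e+01,  7.0000e-02,  1.0204e+02,
       -9.1880e+01]), 'tcp_pos': array([683.4 , 121.54, 376.47]), 'tcp_rot': array([ 179.9 ,   -0.82, -178.  ]), 'contact_force': array([0.22, 0.01, 0.14]), 'wrist_torque': array([ 0.03, -0.02,  0.  ]), 'finger_force': np.float64(0.0), 'width': np.float64(55.2)}
shift [-1.6  0.2 67.5] turn [ 0.002 -0.014  0.002]
```

Call:
step_arm:
  commands:
    - [[0.6,-1,0,30,0,-0.014,0],[0.6,-1,0,60,0,-0.014,0],[0.6,-1,0,67,0,-0.014,0],[0.6,-1,0,67,0,-0.014,0],[0.6,-1,0,67,0,-0.014,0]]

```text
time_s: 28.75
tcp_pos: [684.1, 121.6, 310.9]
tcp_rot: [179.9, 0.1, -178.0]
contact_force: [0.9, -0.3, 0.5]
width: 55.3
finger_force: 0.0
```

Call:
step_arm:
  commands:
    - [[0.35,0,0,0,0,0,0],[0.25,0,0,0,0,0,0],[0.2,0,0,0,0,0,0],[0.2,0,0,0,0,0,0],[0.2,0,0,0,0,0,0]]
  squeeze: 12

```text
time_s: 29.25
tcp_pos: [684.1, 123.4, 308.5]
tcp_rot: [179.7, -0.1, -177.9]
contact_force: [0.6, 5.0, 1.7]
width: 27.1
finger_force: 12.0
```

```bash
python3 -c "
from h import *
st(); go(ball(.204)+[0,0,-19],TD)"
```

```text
{'time_s': np.float64(29.25), 'joints': array([  0.16,  25.13,  61.45,   0.27,  93.5 , -91.89]), 'tcp_pos': array([684.08, 123.35, 308.52]), 'tcp_rot': array([ 1.7973e+02, -6.0000e-02, -1.7793e+02]), 'contact_force': array([0.62, 5.  , 1.68]), 'wrist_torque': array([ 0.96, -0.08, -0.01]), 'finger_force': np.float64(12.0), 'width': np.float64(27.07)}
shift [ 0.1 -1.4 -0.4] turn [ 0.005 -0.001  0.003]
```

Call:
step_arm:
  commands:
    - [[0,0,2,0,0,0,0],[0,0,2,0,0,0,0],[0,0,2,0,0,0,0]]
  squeeze: 40

```text
time_s: 29.55
tcp_pos: [684.1, 123.5, 308.5]
tcp_rot: [179.9, -0.1, -178.0]
contact_force: [0.5, 0.2, 3.4]
width: 25.9
finger_force: 40.0
```

Call:
step_arm:
  commands:
    - [[0,13.1,0,3.6,0,0,0],[0,25.9,0,9.2,0,0,0],[0,37,0,15.9,0,0,0],[0,47.9,0,24.7,0,0,0],[0,57.4,0,35,0,0,0]]

```text
time_s: 30.05
tcp_pos: [629.8, 122.0, 279.7]
tcp_rot: [179.9, 0.7, -178.0]
contact_force: [1.4, 2.1, 19.7]
width: 25.9
finger_force: 40.0
```

```bash
cat >> h.py <<'E'
def ang():
    s=manip.state(); Rm=R.from_euler('xyz',s['tcp_rot'],degrees=True).as_matrix(); b=s['tcp_pos']+Rm@np.array([0,0,-19.])-PV
    print('hand angle',np.arctan2(-b@Xh,b[2]),'radius',np.hypot(b@Xh,b[2]),'y',b@Yp)
E
python3 -c "
from h import *
st(); ang()"
```

```text
{'time_s': np.float64(30.05), 'joints': array([  0.11,  16.43,  75.62,   0.14,  87.26, -91.89]), 'tcp_pos': array([629.76, 121.96, 279.66]), 'tcp_rot': array([ 179.88,    0.69, -178.01]), 'contact_force': array([ 1.39,  2.14, 19.69]), 'wrist_torque': array([ 0.35, -0.54,  0.02]), 'finger_force': np.float64(40.0), 'width': np.float64(25.89)}
hand angle 0.8275084268113791 radius 101.45311989750427 y 48.80444741584702
```

Call:
step_arm:
  commands:
    - [[0,8,0,11.5,0,0,0],[0,14,0,23,0,0,0],[0,18.6,0,36.2,0,0,0],[0,21.4,0,49.9,0,0,0],[0,22,0,58,0,0,0]]

```text
time_s: 30.55
tcp_pos: [603.5, 121.3, 217.7]
tcp_rot: [179.9, -0.1, -178.0]
contact_force: [-9.2, 0.7, 14.9]
width: 26.0
finger_force: 40.0
```

Call:
step_arm:
  commands:
    - [[0,0,0,0,0,0,0],[0,0,0,0,0,0,0],[0,0,0,0,0,0,0]]

```text
time_s: 30.85
tcp_pos: [603.3, 121.3, 216.1]
tcp_rot: [179.9, -0.2, -178.0]
contact_force: [-5.9, 1.2, 8.2]
width: 26.1
finger_force: 40.0
```

```bash
cat >> h.py <<'E'
def axis_fit(n='side',save=None):
    "fit of the spindle/chuck angle from depth, below the pivot"
    bias={'side':np.array([1.9,-.6,.3]),'top':np.array([-1.9,.6,-.5])}
    g,d=manip.grab_frame(n)
    if save: np.save(save,d)
    B=cloud(n,d,np.ones_like(d,bool))-bias[n]-PV; B=np.c_[-B@Xh,B@Yp,-B[:,2]]  # fwd-to-robot, y, down
    from scipy.optimize import least_squares
    c=B[(abs(B[:,1])<14)&(B[:,2]>60)&(B[:,2]<170)&(abs(B[:,0])<60)]
    def res(q):
        t=c[:,0]*np.cos(q[0])+c[:,2]*np.sin(q[0]); u=-c[:,0]*np.sin(q[0])+c[:,2]*np.cos(q[0])
        r=np.where(t<85,19.5,np.where(t<93,15,np.where(t<131,10,13)))
        return np.clip(np.hypot(u,c[:,1]-q[1])-r,-5,5)
    best=min((least_squares(res,[a,0],loss='soft_l1',diff_step=1e-3) for a in (1.4,1.5,1.6,1.7)),key=lambda f:f.cost)
    print(n,'axis angle',best.x,len(c),np.median(abs(best.fun))); return g,d
E
python3 -c "
from h import *
st(); ang(); axis_fit('side','side10.npy')"
```

```text
{'time_s': np.float64(30.85), 'joints': array([ 7.000e-02,  1.511e+01,  8.432e+01,  1.200e-01,  8.080e+01,
       -9.196e+01]), 'tcp_pos': array([603.32, 121.27, 216.13]), 'tcp_rot': array([ 179.87,   -0.23, -178.  ]), 'contact_force': array([-5.9 ,  1.2 ,  8.24]), 'wrist_torque': array([ 0.23,  0.83, -0.02]), 'finger_force': np.float64(40.0), 'width': np.float64(26.08)}
hand angle 1.5199945259338254 radius 100.97522759276929 y 48.980411752789344
side axis angle [1.44214919 1.21057629] 143 1.1311322949299871
```

```bash
python3 - <<'E'
from h import *
np.set_printoptions(suppress=True,precision=1)
bias={'side':np.array([1.9,-.6,.3]),'top':np.array([-1.9,.6,-.5])}
d=np.load('side10.npy'); B=cloud('side',d,np.ones_like(d,bool))-bias['side']-PV; B=np.c_[-B@Xh,B@Yp,-B[:,2]]
c=B[(abs(B[:,1])<30)&(B[:,2]>-40)&(B[:,2]<180)&(abs(B[:,0])<60)]
for lo in range(-40,180,8):
    q=c[(c[:,2]>=lo)&(c[:,2]<lo+8)]
    if len(q)>3: print(lo,len(q),'fwd',np.percentile(q[:,0],[3,50,97]),'y',np.percentile(q[:,1],[3,50,97]))
E
```

```text
-40 109 fwd [-17.1  14.4  24.5] y [-26.8 -18.   11.7]
-32 100 fwd [-17.4  10.8  24.5] y [-29.8 -22.8  11.2]
-24 116 fwd [-1.2 20.5 25.4] y [-28.2  -8.8  29. ]
-16 98 fwd [22.4 26.1 28.7] y [-28.    0.7  28.3]
-8 69 fwd [26.6 28.6 30.4] y [-28.5  -0.4  27.5]
0 49 fwd [26.6 28.4 29.7] y [-27.2   1.4  29.5]
8 20 fwd [24.8 26.1 27.2] y [-27.5  -3.1  26.5]
16 30 fwd [21.4 24.  26.3] y [-18.8  -3.9   8.2]
24 43 fwd [16.4 24.5 27.1] y [-18.3  -7.9  12. ]
32 51 fwd [13.9 24.2 29.2] y [-19.9  -8.8   5.8]
40 53 fwd [ 9.6 21.7 28.7] y [-21.5 -12.9  10.8]
48 58 fwd [ 7.8 21.9 29.6] y [-21.3 -14.2   4.9]
56 43 fwd [ 6.6 22.6 29.1] y [-20.2 -12.    8.7]
64 58 fwd [ 5.1 21.4 29.4] y [-19.6 -13.4   6.7]
72 63 fwd [ 2.4 21.3 30.6] y [-19.6 -13.    5.3]
80 26 fwd [ 4.7 23.8 29.2] y [-17.5  -9.9   6.7]
88 20 fwd [ 8.1 19.3 27.5] y [-14.1 -10.4   3.4]
96 19 fwd [12.8 20.8 24.3] y [-10.7  -3.9   2. ]
104 8 fwd [21.9 22.4 26.8] y [-4.  -0.   5.9]
```

Call:
step_arm:
  commands:
    - [[0,1,0,4,0,0,0],[0,1.5,0,8,0,0,0],[0,2,0,13,0,0,0],[0,2,0,13,0,0,0],[0,2,0,13,0,0,0]]

```text
time_s: 31.4
tcp_pos: [602.9, 121.3, 204.3]
tcp_rot: [179.9, 0.0, -178.0]
contact_force: [-2.1, 1.4, 9.5]
width: 25.6
finger_force: 40.0
```

```bash
python3 -c "
from h import *
st(); ang(); axis_fit('side','side11.npy')"
```

```text
{'time_s': np.float64(31.4), 'joints': array([ 6.000e-02,  1.531e+01,  8.543e+01,  1.300e-01,  7.924e+01,
       -9.197e+01]), 'tcp_pos': array([602.92, 121.26, 204.28]), 'tcp_rot': array([ 1.7987e+02,  2.0000e-02, -1.7800e+02]), 'contact_force': array([-2.13,  1.42,  9.48]), 'wrist_torque': array([0.27, 0.22, 0.07]), 'finger_force': np.float64(40.0), 'width': np.float64(25.62)}
hand angle 1.6369823222681612 radius 101.55252631077408 y 48.984068696557934
side axis angle [1.55211835 1.30646701] 124 0.7909137675662166
```

Call:
step_arm:
  commands:
    - [[0,0,0,-2,0,0,0],[0,0,0,-3.5,0,0,0],[0,0,0,-3.5,0,0,0]]

```text
time_s: 31.75
tcp_pos: [602.8, 121.2, 204.4]
tcp_rot: [179.9, -0.1, -178.0]
contact_force: [6.7, 3.1, -4.0]
width: 26.1
finger_force: 40.0
```

Call:
step_arm:
  commands:
    - [[0.4,0,0,0,0,0,0],[0.5,0,0,0,0,0,0],[0.6,0,0,0,0,0,0],[0.6,0,0,0,0,0,0],[0.6,0,0,0,0,0,0]]

```text
time_s: 32.25
tcp_pos: [602.0, 120.8, 205.5]
tcp_rot: [179.9, -0.2, -178.0]
contact_force: [0.3, -0.1, 0.2]
width: 55.3
finger_force: 0.0
```

Call:
step_arm:
  commands:
    - [[0.6,0,0,-30,0,0,0],[0.6,0,0,-70,0,0,0],[0.6,50,0,-100,0,0,0],[0.6,100,0,-100,0,0,0],[0.6,150,0,-100,0,0,0]]

```text
time_s: 32.75
tcp_pos: [458.9, 115.6, 307.2]
tcp_rot: [179.9, 0.0, -178.0]
contact_force: [-0.3, -0.2, 1.3]
width: 55.1
finger_force: 0.0
```

```bash
python3 - <<'E'
from h import *
from scipy.optimize import least_squares
np.set_printoptions(suppress=True,precision=2)
st(); C=[]
bias={'side':np.array([1.9,-.6,.3]),'top':np.array([-1.9,.6,-.5])}
for n in ('side','top'):
    g,d=axis_fit(n,n+'12.npy'); W=cloud(n,d,np.ones_like(d,bool))-bias[n]
    for r in manip.landmark_of('handle_ball',n)[:1]: print('lm',r['conf'],ray(n,r['location'],d[int(r['location'][1]),int(r['location'][0])])-bias[n])
    for z0 in (ball(1.55),):
        q=W[np.linalg.norm(W-z0,axis=1)<20]; 
        # black ball: filter by fit
        f=least_squares(lambda p:np.clip(np.linalg.norm(q-p,axis=1)-14,-4,4),z0,loss='soft_l1',diff_step=1e-4); b=f.x-PV
        print(n,'ball',len(q),f.x,'angle',np.arctan2(-b@Xh,b[2]),'r',np.hypot(b@Xh,b[2]))
    B=W-PV; B=np.c_[-B@Xh,B@Yp,-B[:,2]]; c=B[(abs(B[:,1])<22)&(B[:,2]>5)&(B[:,2]<180)&(abs(B[:,0])<60)]
    for lo in range(8,180,14):
        q=c[(c[:,2]>=lo)&(c[:,2]<lo+14)]
        if len(q)>3: print(lo,len(q),'fwd',np.percentile(q[:,0],[3,50,97]),'y',np.percentile(q[:,1],[3,50,97]))
E
```

```text
{'time_s': np.float64(32.75), 'joints': array([ -0.6 ,  -9.14,  99.34,   0.09,  89.8 , -92.58]), 'tcp_pos': array([458.92, 115.63, 307.22]), 'tcp_rot': array([ 179.91,    0.01, -178.02]), 'contact_force': array([-0.26, -0.23,  1.27]), 'wrist_torque': array([ 0.06, -0.02, -0.03]), 'finger_force': np.float64(0.0), 'width': np.float64(55.15)}
side axis angle [1.55 1.03] 119 0.9050544464609054
lm 0.64 [592.47 116.45 236.93]
side ball 174 [603.53 120.83 230.91] angle 1.5617237550612806 r 100.72165200209427
8 27 fwd [21.68 23.72 27.22] y [-17.57   0.27  19.51]
22 56 fwd [14.71 21.1  24.25] y [-16.73  -7.57   7.04]
36 80 fwd [ 8.46 19.41 24.51] y [-19.66 -10.75   6.88]
50 69 fwd [ 5.78 18.12 23.28] y [-20.56 -12.65  11.27]
64 81 fwd [ 4.09 16.72 22.36] y [-19.22 -10.65   8.45]
78 46 fwd [ 3.28 14.08 21.32] y [-16.12  -9.82   3.19]
92 22 fwd [ 1.32 10.07 14.36] y [-10.97  -5.29   2.57]
106 6 fwd [ 8.87 10.28 11.29] y [0.05 2.85 7.31]
top axis angle [ 1.55 -1.9 ] 66 0.5479417807259512
lm 0.93 [601.05 116.06 243.82]
top ball 159 [603.66 118.19 230.53] angle 1.5655802814263065 r 100.67604996457658
22 7 fwd [22.37 22.98 23.54] y [-7.53 -1.55  4.48]
36 16 fwd [19.35 22.55 23.67] y [-13.23   0.87  10.58]
50 13 fwd [17.64 21.67 23.33] y [-15.52  -5.47  12.43]
64 14 fwd [15.97 20.17 22.02] y [-13.08  -4.    11.55]
78 8 fwd [11.84 20.61 21.56] y [-17.94  -1.7    7.31]
120 14 fwd [ 8.85 12.17 14.71] y [-12.66  -1.99   7.17]
134 17 fwd [ 8.23 13.73 16.08] y [-13.41  -1.81   9.72]
148 14 fwd [ 9.05 13.77 15.54] y [-12.37  -1.45   9.27]
```

Both cameras put the head within about 0.01–0.02 rad of straight down. The chuck is still seated (nut end at about 163 mm from the pivot) and the arm is clear, so I'm handing in.

```bash
python3 -c "
from h import *
print(manip.sign_off())"
```

```text
the job is handed in; nothing more can be done
None
```

The tapered chuck is pressed into the spindle and measured flush to within camera accuracy. The head points straight down within about 0.02 rad, the arm is clear, and the job was handed in at about 33 s; the sign-off returned no verdict.

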